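# Hang the bead frame on the two hooks by the patio window

## Task

Pick up the wide wooden bead frame by the middle of its top rail and hang it on the two black hooks of the stand, so that each hook arm sits fully home in a notch under the rail. The hook bar may have been pushed sideways, so feel for the notches with light pressure, without forcing; while still holding the frame, let it bear lightly on the hooks and make sure that both are home, then let go. Leave the rainstick, the fidget slider and the star where they lie.

Things in the scene. Friction and masses are not known exactly. Their poses are not given: they have to be found in the camera images.
- frame: Loose wooden frame standing upright on two cross feet, white beads on its dowels; about 0.42 kg (x 0.8 to 1.3). 300 mm wide along its y, 130 high. Top rail 16 thick (x), 24 high (z 106 to 130 mm). End posts 16 x 16 at y +-142; feet there 60 long in x, 20 wide, 12 high; 10 mm dowels at z 26 and 60, beads 25 across. Origin: centre of its underside. Same both ways round.
- frame_grip (a point): Centre of the frame's top rail, 118 mm above the frame's underside: the place to pinch it, 16 mm across in the frame's x. The rail's top and underside are 12 mm above and below. Axes as the frame's.
- notch_left (a point): Centre of the roof of a square notch in the rail's underside, at the frame's y = +95 mm, 116 mm above its feet's underside. The notch is 13 mm wide (y), 10 mm deep, open downward and right through in x.
- notch_right (a point): The same for the notch at y = -95 mm.
- stand: Fixed black steel stand, origin on the table. Base plate 140 x 220 x 8 mm, two columns, cross rail along y, 95 mm high at x 24 to 38 mm. A bar with two upturned hooks, 190 mm apart in y, rides on the rail, pushed up to 14 mm either way from the stand's middle: this pose does not show where. The -y hook may be 1 mm further off. Hooks are stiff and do not give. Between them all is below 109 mm.
- stand_hooks (a point): Point fixed to the stand: middle of its width, middle of the hook pockets in x, at the height of the hook arms' flat tops (150 mm). Axes: x from hook tips to posts, y along the rail. Notch roofs come to this height when seated; a rail lying on the arms unseated is 10 mm higher. Arms lie at y +95 and -95 mm plus the unknown shift (up to 14 mm). Frame and hooks bear 25 N at most.
- hook_pocket (a point): Same point as stand_hooks. Each hook arm is 8 mm wide (y). Its pocket for the rail is 26 mm long in x, from the upturned tip (inner face at x = -13 mm, 6 mm thick, 14 mm higher than the arm) to the hook's post (x = +13 mm, same height). The frame's dowels cannot pass the hooks from above: bring the frame in level from the tips' side (-x), rail over the tips, then lower.
- rainstick: Bystander: dark wooden rainstick segment lying on the table, 38 mm across, 150 mm long.
- fidget: Bystander: chrome fidget slider 55 x 26 x 13 mm, lying flat.
- star: Bystander: coral silicone textured star, about 70 mm across, 14 mm high, lying flat.

How it is judged:
On the way, in this order (a step that is already met when the one before it is completed fails the run):
1. the frame is lifted clear of the table by the gripper (height (world z) of frame_grip above 0.15 m and contact force between the fingers and frame above 1 N), for 0.2 s.
2. both hooks are home in the notches and bear at least 1 N while the frame is still held (z of notch_left in the frame of stand_hooks between -0.003 and 0.003 m and x of notch_left in the frame of stand_hooks between -0.011 and 0.011 m and z of notch_right in the frame of stand_hooks between -0.003 and 0.003 m and x of notch_right in the frame of stand_hooks between -0.011 and 0.011 m and horizontal distance between frame_grip and stand_hooks below 0.03 m and contact force between the fingers and frame above 1 N and contact force between frame and stand above 1 N), for 0.3 s.
At the end, for the whole second after the job is handed in: The frame hangs at rest on the stand, released: both notch roofs within 3 mm of the height of the hook arms' top and within 11 mm of the pockets' middle in the stand's x, and the rail's centre within 30 mm of the stand's middle (z of notch_left in the frame of stand_hooks between -0.003 and 0.003 m and x of notch_left in the frame of stand_hooks between -0.011 and 0.011 m and z of notch_right in the frame of stand_hooks between -0.003 and 0.003 m and x of notch_right in the frame of stand_hooks between -0.011 and 0.011 m and horizontal distance between frame_grip and stand_hooks below 0.03 m and linear speed of frame below 0.02 m/s and angular speed of frame below 0.1 rad/s); the robot touches nothing.
It fails at once if frame and stand pressed together with more than 25 N (contact force between frame and stand above 25 N).
It fails at once if the rainstick was moved more than 20 mm (distance of rainstick from where it was at the start of the episode above 0.02 m).
It fails at once if the fidget was moved more than 20 mm (distance of fidget from where it was at the start of the episode above 0.02 m).
It fails at once if the star was moved more than 20 mm (distance of star from where it was at the start of the episode above 0.02 m).
It also fails if it takes over 64 s, if anything falls off the work surface, if the arm or the gripper's body presses on something with over 40 N, if the wrist force passes 120 N, or if a joint passes its speed limit or range.

## Robot

A 6-joint arm with a two-finger parallel gripper is mounted at the origin on the work surface. World frame = base frame: x ahead of the robot, y to its left, z up, the work surface at z = 0. Lengths are in m, angles in rad, forces in N, time in s.
With the tool pointing down it reaches from about 0.4 to 0.825 m from the base axis. Payload 7 kg.
Tool frame: the origin (TCP) lies at the very end of the fingers, on their centre line; the grasp point (between the pads) lies 19 mm behind it; z points along the fingers, y is the direction in which the jaws open and shut (so a half turn about z gives the same grasp; the last joint's range is limited). The gripper opens to 85 mm and grips with 20 to 120 N. Pads are 22 mm wide; open, the fingers measure 114 mm over their backs; the gripper's body (76 mm by 85 mm) begins 54 mm behind the grasp point. The pads swing forward as they close: fully open they stand 13 mm farther back than shut.
Start: joints at [-0.864, 0.359, 0.012, 0, -1.224, -0.288], TCP at [0.274, -0.617, 0.231] pointing down, gripper open.
Joint ranges: [-3.07, 3.07], [-1.43, 2.12], [-1.02, 1.25], [-3.03, 1.67], [-3.05, -0], [-3.03, 3.03]. Speed limits (rad/s): [2.39, 2.39, 3.01, 3.14, 3.14, 3.14].

## Interface

Orientations are given as a rotation vector (axis times angle).
In Python, from plant import robot gives the robot as it stands.
- The arm moves only by the shell command python3 -m pendant 'ROWS'. ROWS is JSON, a list of rows, each a list of 7 numbers: the shift along the world's x, y, z in mm, then the turn, a rotation vector about the world's x, y, z in degrees, then the opening, from 0 (shut) to 1 (fully open). In form: [[dx, dy, dz, ax, ay, az, grip], ...]. A call has 1 to 12 rows; each row shifts and turns the commanded pose from where the row before left it; what a row does not reach is not made up. A row lasts 1/12 s, in which the tool goes at most 41.7 mm and 7.16 degrees, less where a joint would pass 70% of its speed; a pose out of reach is approached as far as the arm can. A call with a gripper value outside its range is refused whole. The fingers move at their own pace and stop on an object; the grip force is fixed at half the most. Time passes only in rows, so rows that do not move let the fingers close. It gives the time, the measured TCP pose, the force and the opening at its end, in the units of the state.
- robot.state(): the state, without advancing time (a new reading comes with each control period).
- robot.capture(name): name is "side" or "top"; returns a dict with "frame" (420x560x3 uint8, blue, green, red), "intrinsics" (3x3 intrinsics, pixels), "rvec" (rotation vector, rad) and "tvec" (3), from world to camera coordinates, as OpenCV has them. Camera axes: x right, y down, z forward; pixel columns grow to the right and rows downward; lengths in m; the calibration is good to about 2 mm. A picture is of the moment at which its call begins. There is no depth.
- robot.job_done(): hands the job in, once; it reports no verdict.
The state is a dict: "time_s": time; "q": joint angles; "qvel": joint speeds; "joint_efforts": joint torques, N m; "position": TCP position; "tool_rot": TCP orientation; "wrist_force": force on the tool from outside, world axes, zero at the start; "wrist_torque": the same for the moment, N m; "grip_width": opening from 0.0 (shut) to 1.0 (fully open).
Only numpy, scipy, OpenCV 4.12 (cv2) and the standard library are available. Lean on these libraries where they do the work, as an engineer would, in place of code of your own. Each camera call takes 0.05 s, during which the arm holds its last target.

## Working session

There is one attempt and no reset: what is moved stays moved. The work goes in short steps, Python scripts to look and compute and a shell command to move; the robot and the scene stay as the last step left them, time stands still between calls to the robot, and variables do not carry over. Pictures are saved under pics/ and viewed, and the job is handed in when it is done.

```bash
ls; mkdir -p pics
python3 - <<'E'
from plant import robot
import cv2
s=robot.state(); print(s)
for n in("side","top"):
    c=robot.capture(n); cv2.imwrite(f"pics/{n}0.png",c["frame"]); print(n,c["intrinsics"],c["rvec"],c["tvec"])
E
```

```text
pics
{'time_s': 0.0, 'q': array([-8.63884638e-01,  3.59377692e-01,  1.10554469e-02, -3.24067853e-04,
       -1.22409858e+00, -2.88101820e-01]), 'qvel': array([-0.00073539, -0.00174119, -0.00017436, -0.00089345, -0.00113167,
        0.00206429]), 'joint_efforts': array([-7.91896564e-04, -5.83321202e+01,  2.93402231e+01,  6.93633467e+00,
       -6.04780114e-03, -1.90093863e-05]), 'position': array([ 0.27427769, -0.6162373 ,  0.23037284]), 'tool_rot': array([ 6.52792342e-01, -3.07250255e+00, -2.47043599e-03]), 'wrist_force': array([0.67967358, 0.02203952, 0.3434171 ]), 'wrist_torque': array([ 0.02596938, -0.00172959,  0.06040857]), 'grip_width': 0.9947594707626332}
side [[484.25130413   0.         271.35054475]
 [  0.         484.25130413 216.80999676]
 [  0.           0.           1.        ]] [ 0.79488896 -2.43304878  1.30994807] [0.47253158 0.29958053 0.71982335]
top [[399.26462765   0.         277.99636401]
 [  0.         399.26462765 213.74670009]
 [  0.           0.           1.        ]] [ 2.19174047 -2.13220431  0.12529433] [-0.01901531  0.61313311  1.03784058]
```

View pics/side0.png

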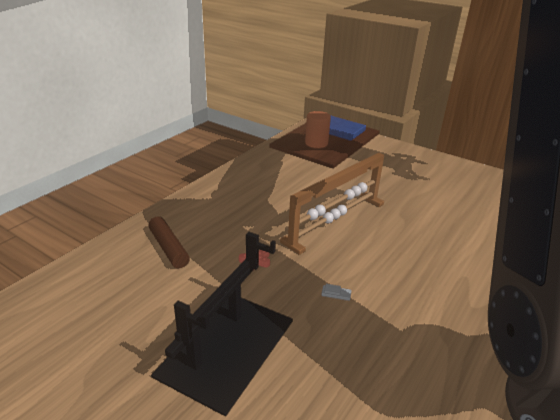

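View pics/top0.png

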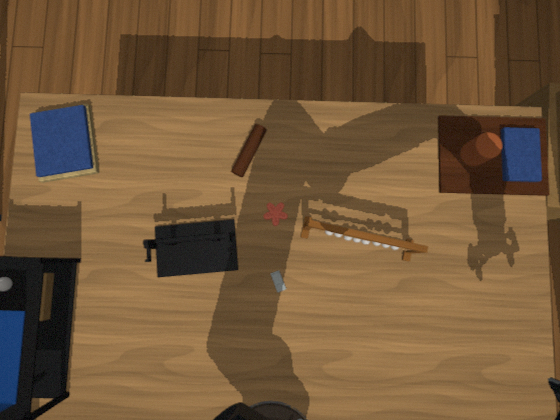

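```bash
cat > h.py <<'E'
import numpy as np, cv2
from plant import robot
def cam(n):
    c=robot.capture(n); return c
def proj(c,P):
    return cv2.projectPoints(np.array(P,float).reshape(-1,3),c["rvec"],c["tvec"],c["intrinsics"],None)[0].reshape(-1,2)
def atz(c,uv,z):
    R=cv2.Rodrigues(c["rvec"])[0]; C=-R.T@np.ravel(c["tvec"])
    d=R.T@np.linalg.inv(c["intrinsics"])@np.array([uv[0],uv[1],1.]); return C+d*(z-C[2])/d[2]
def crop(c,name,x0,y0,x1,y1,k):
    cv2.imwrite("pics/"+name,cv2.resize(c["frame"][y0:y1,x0:x1],None,fx=k,fy=k,interpolation=cv2.INTER_CUBIC))
E
python3 - <<'E'
from h import *
for n in("side","top"):
    c=cam(n); R=cv2.Rodrigues(c["rvec"])[0]; print(n,-R.T@c["tvec"])
    print(proj(c,[[0,0,0],[.5,0,0],[.5,.3,0],[.5,-.3,0],[.7,0,0],[.274,-.617,.231]]).round())
    if n=="top":
        crop(c,"t_frame.png",290,200,440,275,5); crop(c,"t_stand.png",135,180,255,290,5)
        for uv in[(302,227),(427,248)]: print(atz(c,uv,.13))
    else:
        crop(c,"s_frame.png",270,140,400,260,5); crop(c,"s_stand.png",145,220,305,410,3)
E
```

```text
side [0.14831238 0.63424676 0.63789869]
[[589. 418.]
 [304. 283.]
 [201. 386.]
 [371. 216.]
 [226. 245.]
 [531. 107.]]
top [ 0.48990425 -0.00337984  1.1015395 ]
[[271. 450.]
 [276. 256.]
 [167. 253.]
 [385. 259.]
 [278. 184.]
 [566. 371.]]
[ 0.57153656 -0.06168968  0.13      ]
[ 0.52879807 -0.3660722   0.13      ]
```

View pics/t_frame.png

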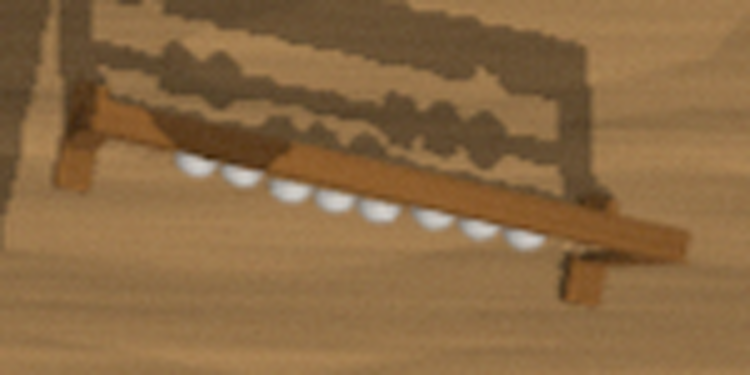

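View pics/t_stand.png

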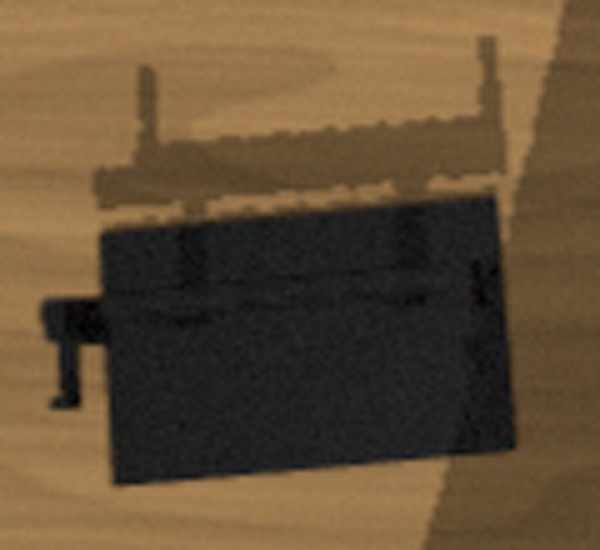

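View pics/s_frame.png

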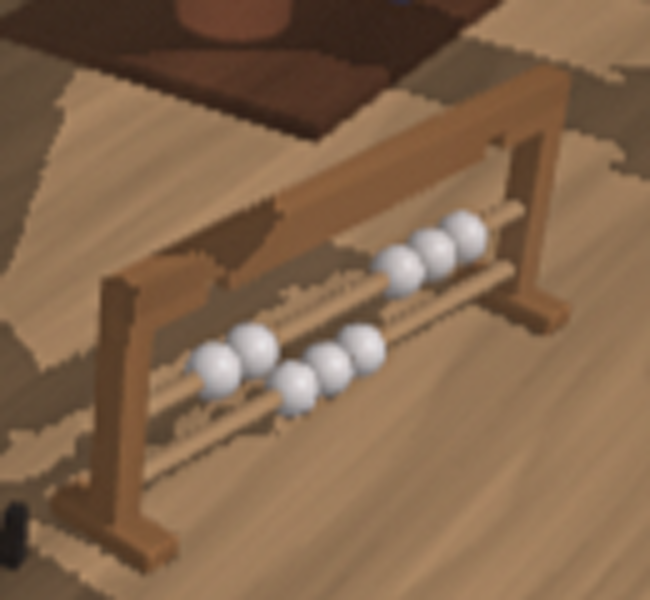

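View pics/s_stand.png

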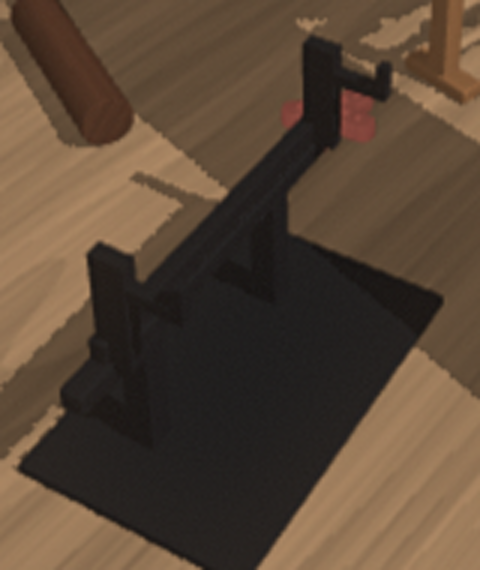

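```bash
cat >> h.py <<'E'
from scipy.optimize import least_squares
def pts(p,loc):
    l=np.array(loc,float).reshape(-1,3)*1e-3; c,s=np.cos(p[2]),np.sin(p[2])
    return np.c_[p[0]+c*l[:,0]-s*l[:,1],p[1]+s*l[:,0]+c*l[:,1],l[:,2]]
def fit(obs,p0):
    # obs: list of (cam, uv, loc)
    f=lambda p:np.concatenate([(proj(c,pts(p,l))-np.array(uv)).ravel() for c,uv,l in obs])
    r=least_squares(f,p0,loss="soft_l1"); return r.x,r.fun.reshape(-1,2).round(1)
E
python3 - <<'E'
from h import *
S=cam("side");T=cam("top")
t=lambda x,y:(290+x/5,200+y/5); s=lambda x,y:(270+x/5,140+y/5)
F=[(T,t(103,92),(8,150,130)),(T,t(98,133),(-8,150,130)),(T,t(690,232),(8,-150,130)),(T,t(686,261),(-8,-150,130)),
(T,t(54,186),(-30,152,12)),(T,t(602,304),(-30,-152,12)),(T,t(563,298),(-30,-132,12)),
(S,s(103,285),(8,150,130)),(S,s(150,290),(-8,150,130)),(S,s(570,78),(-8,-150,130)),(S,s(545,68),(8,-150,130)),(S,s(176,548),(-30,132,12)),(S,s(150,572),(-30,152,0))]
p,r=fit(F,[.55,-.21,-.14]);print(p,np.degrees(p[2]),r.tolist())
pts_=pts(p,[(0,0,118)]);print(pts_)
t=lambda x,y:(135+x/5,180+y/5); s=lambda x,y:(145+x/3,220+y/3)
G=[(T,t(102,231),(70,110,8)),(T,t(497,197),(70,-110,8)),(T,t(516,449),(-70,-110,8)),(T,t(114,485),(-70,110,8)),
(S,s(443,298),(-70,-110,8)),(S,s(20,466),(70,110,8)),(S,s(255,570),(-70,110,8))]
q,r=fit(G,[.53,.25,.09]);print(q,np.degrees(q[2]),r.tolist())
import json;json.dump([p.tolist(),q.tolist()],open("poses.json","w"))
b=cv2.convertScaleAbs(T["frame"],alpha=3.5,beta=-30); cv2.imwrite("pics/t_st2.png",cv2.resize(b[200:290,135:255],None,fx=6,fy=6,interpolation=cv2.INTER_CUBIC))
b=cv2.convertScaleAbs(S["frame"],alpha=2.5,beta=-10); cv2.imwrite("pics/s_st2.png",cv2.resize(b[225:375,155:285],None,fx=4,fy=4,interpolation=cv2.INTER_CUBIC))
E
```

```text
[ 0.55414458 -0.22132734 -0.1905736 ] -10.91906283914474 [[-2.8, 1.1], [-3.1, -0.8], [0.6, -0.3], [0.3, 0.3], [0.1, -0.0], [0.1, 0.7], [0.7, 0.3], [-0.1, -1.2], [-3.8, 1.0], [0.4, -0.9], [-0.2, -1.2], [1.4, -2.3], [-0.2, 1.2]]
[[ 0.55414458 -0.22132734  0.118     ]]
[0.51622432 0.21673897 0.12788799] 7.327442132488754 [[-0.5, 0.4], [0.3, -0.7], [1.1, -0.1], [0.5, 1.0], [1.2, -1.7], [-0.2, -0.3], [-2.4, 4.1]]
```

View pics/t_st2.png

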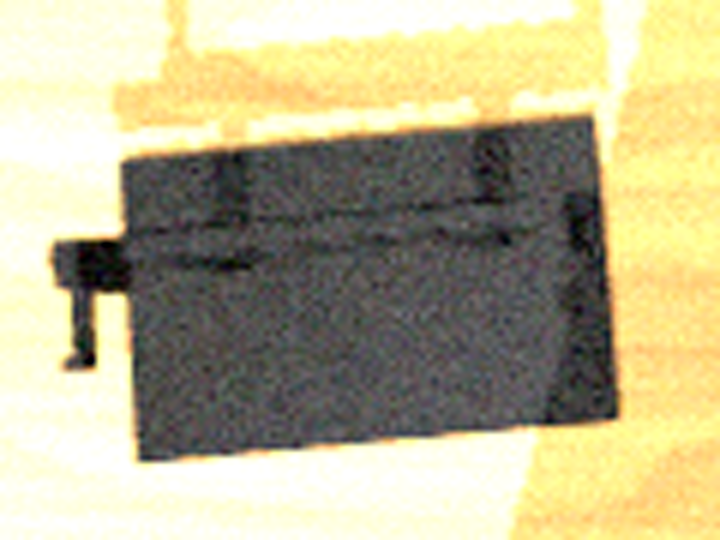

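View pics/s_st2.png

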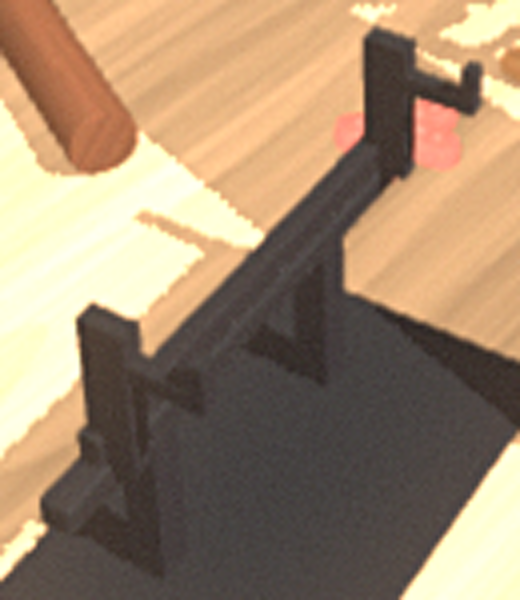

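```bash
cat >> h.py <<'E'
FR=[]
def box(x0,x1,y0,y1,z0,z1):
    P=[(x,y,z) for x in(x0,x1) for y in(y0,y1) for z in(z0,z1)]
    return [(P[a],P[b]) for a in range(8) for b in range(a+1,8) if bin(a^b).count("1")==1]
FRAME=box(-8,8,-150,150,106,130)+box(-30,30,132,152,0,12)+box(-30,30,-152,-132,0,12)
def STAND(sh=0,d=0): 
    L=box(-70,70,-110,110,0,8)+box(24,38,-110,110,85,95)
    return L
def HOOKS(sh,d=0):
    L=[]
    for y in(95+sh,-95+sh-d): L+=box(-19,13,y-4,y+4,142,150)+box(-19,-13,y-4,y+4,150,164)
    return L
def draw(c,name,items,x0,y0,x1,y1,k,alpha=1.,beta=0):
    im=cv2.convertScaleAbs(c["frame"],alpha=alpha,beta=beta)
    im=cv2.resize(im[y0:y1,x0:x1],None,fx=k,fy=k,interpolation=cv2.INTER_CUBIC)
    for p,segs,col in items:
        for a,b in segs:
            u=(proj(c,pts(p,[a,b]))+.5-[x0,y0])*k
            cv2.line(im,tuple(int(v) for v in u[0]),tuple(int(v) for v in u[1]),col,1,cv2.LINE_AA)
    cv2.imwrite("pics/"+name,im)
E
python3 - <<'E'
from h import *
import json
S=cam("side");T=cam("top"); p,q=map(np.array,json.load(open("poses.json")))
G=[]
t=lambda x,y:(135+x/6-.4,200+y/6-.4)
G=[(T,t(122,158),(70,110,8)),(T,t(594,116),(70,-110,8)),(T,t(619,417),(-70,-110,8)),(T,t(139,461),(-70,110,8)),
(S,(145+443/3,220+298/3),(-70,-110,8)),(S,(145+20/3,220+466/3),(70,110,8))]
q,r=fit(G,q);print(q,np.degrees(q[2]),r.tolist())
json.dump([p.tolist(),q.tolist()],open("poses.json","w"))
g=(0,255,0)
draw(T,"o1.png",[(p,FRAME,g)],290,200,440,275,5)
draw(S,"o2.png",[(p,FRAME,g)],270,140,400,260,5)
draw(T,"o3.png",[(q,STAND(),g),(q,HOOKS(0),(0,0,255))],135,200,255,290,6,2.5)
draw(S,"o4.png",[(q,STAND(),g),(q,HOOKS(0),(0,0,255))],145,220,305,410,3,2.)
E
```

```text
[0.51704092 0.21880082 0.12027483] 6.8912400560017595 [[-0.6, 0.1], [0.6, -0.3], [0.6, 0.7], [-0.5, 0.9], [0.4, -0.8], [-1.8, -0.1]]
```

View pics/o1.png

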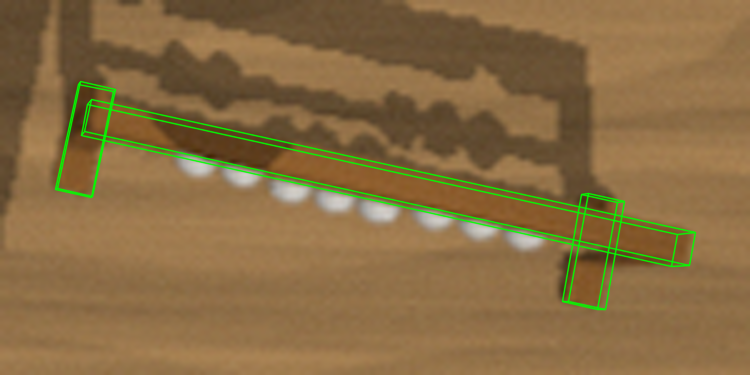

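View pics/o2.png

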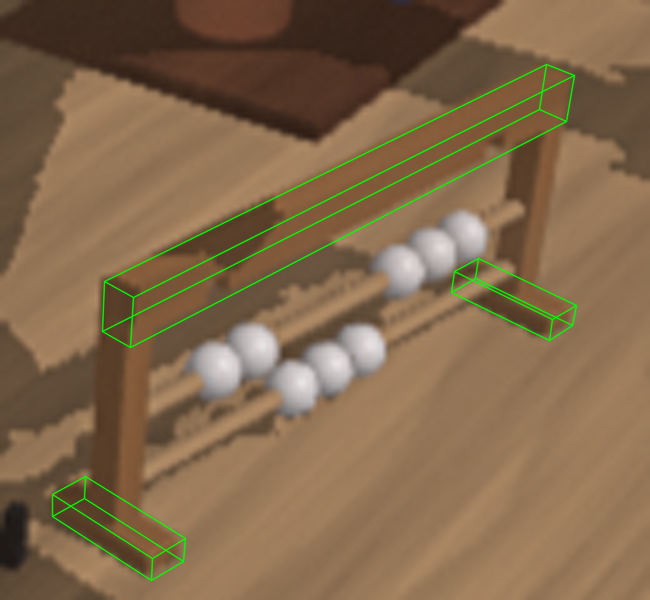

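View pics/o3.png

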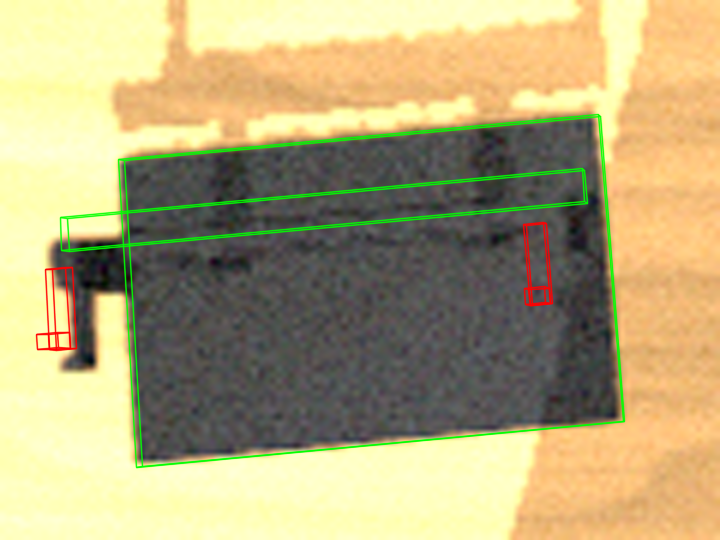

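View pics/o4.png

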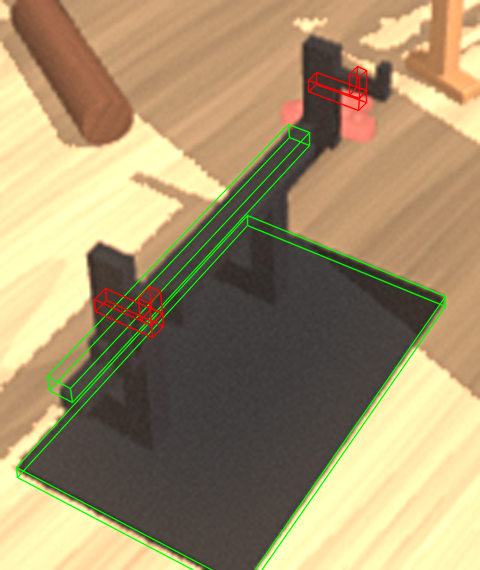

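Run:
```python
from h import *
S=cam("side");T=cam("top")
draw(S,"z1.png",[],235,225,285,275,12,2.5)
draw(S,"z2.png",[],160,290,220,340,12,3.5)
draw(T,"z3.png",[],135,232,175,268,14,2.5)
draw(T,"z4.png",[],215,222,245,262,14,3.5,-30)
a=[cv2.imread(f"pics/z{i}.png") for i in(1,2,3,4)]
H=600
cv2.imwrite("pics/z12.png",cv2.resize(np.hstack([a[0],np.vstack([a[1]])[:600]]),None,fx=.6,fy=.6))
```

```text
(no output)
```

View pics/z1.png

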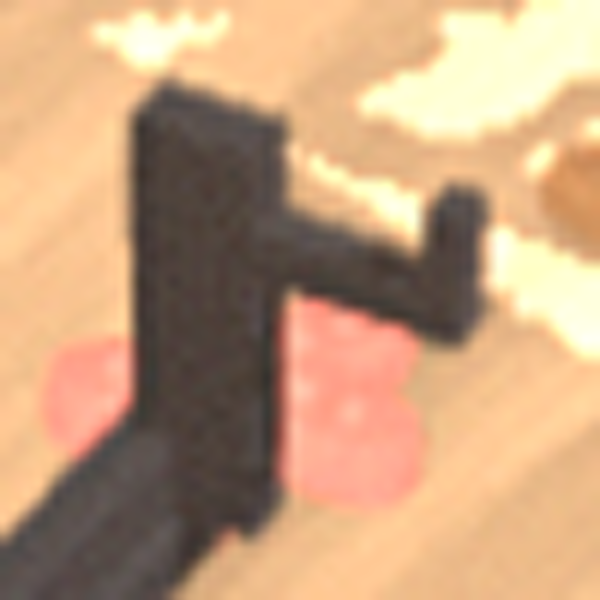

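View pics/z2.png

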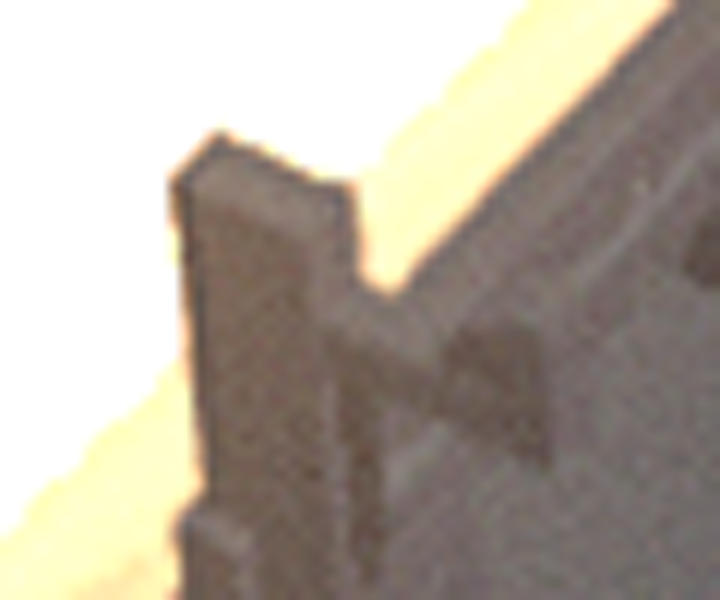

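View pics/z3.png

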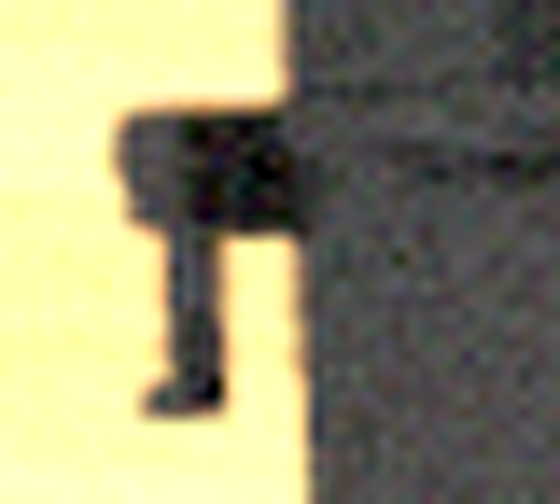

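View pics/z4.png

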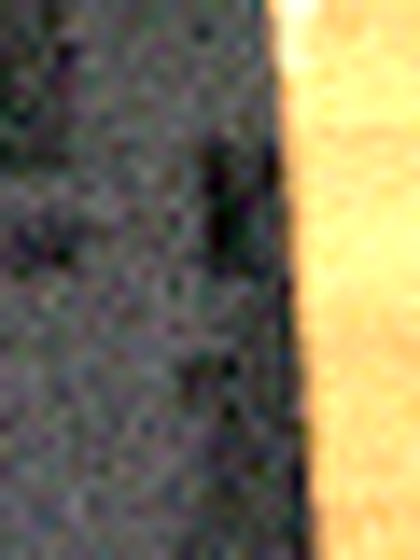

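Run:
```python
from h import *
import json
S=cam("side");T=cam("top"); p,q=map(np.array,json.load(open("poses.json")))
z1=lambda x,y:(235+x/12-.5,225+y/12-.5); z3=lambda x,y:(135+x/14-.5,232+y/14-.5); z2=lambda x,y:(160+x/12-.5,290+y/12-.5)
G=[(S,z1(430,200),(-13,-91,164)),(S,z1(455,183),(-13,-99,164)),(S,z1(489,197),(-19,-99,164)),(S,z1(460,342),(-19,-91,142)),(S,z1(478,325),(-19,-99,142)),
(T,z3(147,410),(-19,99,164)),(T,z3(222,408),(-19,91,142)),(S,z2(550,465),(-19,91,142))]
h,r=fit(G,q);print("hooks",h,np.degrees(h[2]),r.tolist())
d=h-q;c,s=np.cos(q[2]),np.sin(q[2]);print("hook centre in plate frame",c*d[0]+s*d[1],-s*d[0]+c*d[1])
f=lambda v:np.concatenate([(proj(c_,pts([v[0],v[1],q[2]],l))-np.array(uv)).ravel() for c_,uv,l in G])
v=least_squares(f,h[:2],loss="soft_l1").x;print("fixed yaw",v,f(v).round(1)); d=v-q[:2];print(c*d[0]+s*d[1],-s*d[0]+c*d[1])
# frame refit
t=lambda x,y:(290+x/5-.4,200+y/5-.4); s=lambda x,y:(270+x/5-.4,140+y/5-.4)
F=[(T,t(690,231),(8,-150,130)),(T,t(687,263),(-8,-150,130)),(T,t(54,188),(-30,152,12)),(T,t(602,304),(-30,-152,12)),(T,t(563,298),(-30,-132,12)),(T,t(92,190),(-30,132,12)),
(S,s(103,280),(8,150,130)),(S,s(133,292),(-8,150,130)),(S,s(570,80),(-8,-150,130)),(S,s(545,66),(8,-150,130)),(S,s(176,548),(-30,132,12)),(S,s(150,572),(-30,152,0)),(S,s(570,318),(-30,-152,12))]
p,r=fit(F,p);print("frame",p,np.degrees(p[2]),r.tolist())
json.dump([p.tolist(),q.tolist(),h.tolist()],open("poses.json","w"))
g=(0,255,0)
draw(T,"o5.png",[(p,FRAME,g)],290,200,440,275,5)
draw(S,"o6.png",[(p,FRAME,g)],270,140,400,260,5)
draw(T,"o7.png",[(h,HOOKS(0),(0,0,255))],135,200,255,290,6,2.5)
draw(S,"o8.png",[(h,HOOKS(0),(0,0,255))],145,220,305,370,5,2.5)
```

```text
hooks [0.50984023 0.20728082 0.10627876] 6.089324461129136 [[-0.8, 1.7], [-0.5, 0.6], [-0.1, 0.6], [-0.4, 1.7], [0.4, 0.5], [0.4, -0.3], [1.4, -0.5], [2.3, -2.9]]
hook centre in plate frame -0.008530889186354572 -0.01057280309323496
fixed yaw [0.50927238 0.20703186] [-1.   1.4 -0.8  0.3 -0.4  0.3 -0.7  1.4  0.1  0.2  0.6  0.5  1.6  0.3
  3.6 -2.6]
-0.009124513468343304 -0.010751825953560275
frame [ 0.55513071 -0.2198848  -0.19114262] -10.951665552890004 [[0.4, -0.1], [-0.1, -0.1], [-0.0, -0.4], [-0.0, 0.7], [0.5, 0.3], [-0.4, 0.8], [-0.5, 0.3], [-0.8, 1.1], [0.2, -0.8], [-0.4, -0.3], [1.0, -1.8], [-0.6, 1.8], [0.7, -2.5]]
```

View pics/o5.png

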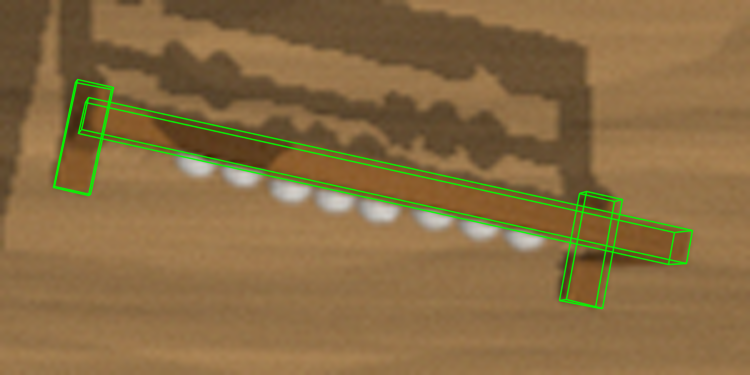

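View pics/o7.png

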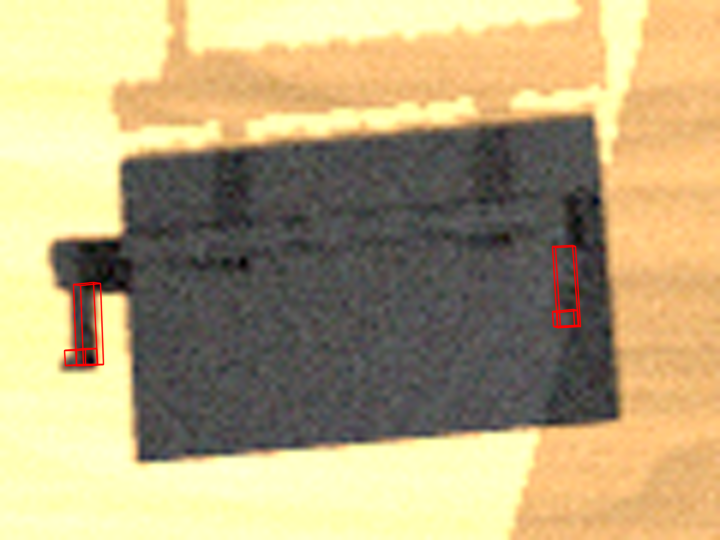

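View pics/o8.png

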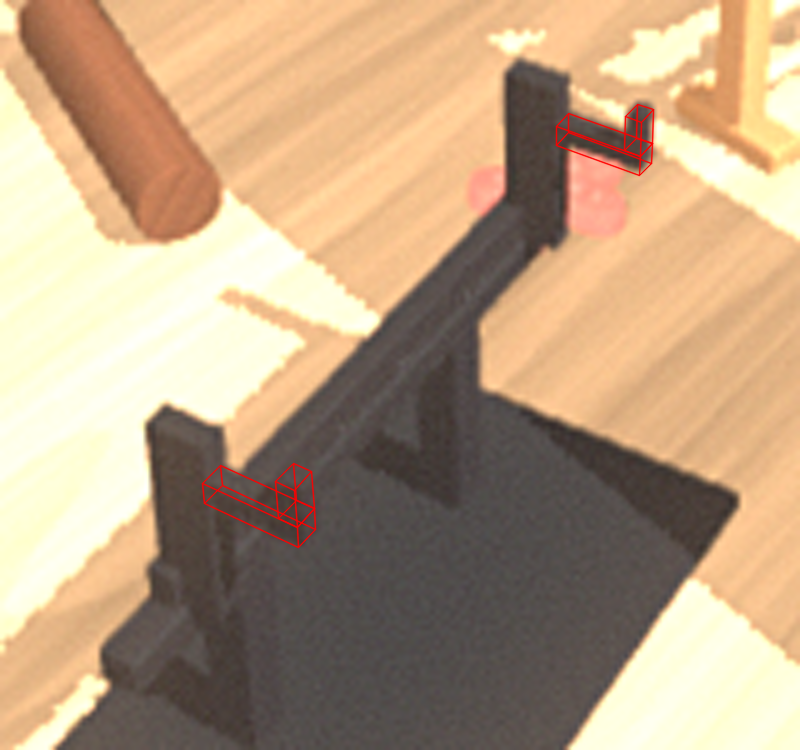

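```bash
python3 -m pendant '[[23.4,33,0,0,0,4.6,1],[23.4,33,0,0,0,4.6,1],[23.4,33,0,0,0,4.6,1],[23.4,33,0,0,0,4.6,1],[23.4,33,0,0,0,4.6,1],[23.4,33,0,0,0,4.6,1],[23.4,33,0,0,0,4.6,1],[23.4,33,0,0,0,4.6,1],[23.4,33,0,0,0,4.6,1],[23.4,33,0,0,0,4.6,1],[23.4,33,0,0,0,4.6,1],[22.6,33,0,0,0,4.4,1]]'
python3 -m pendant '[[0,0,0,0,0,0,1],[0,0,0,0,0,0,1]]'
cat >> h.py <<'E'
from scipy.spatial.transform import Rotation as Ro
def jaw(rv):
    R=Ro.from_rotvec(rv).as_matrix(); return np.degrees(np.arctan2(R[1,1],R[0,1])),R[:,2].round(4)
E
python3 - <<'E'
from h import *
s=robot.state();print(s["position"],jaw(s["tool_rot"]),s["q"])
T=cam("top");S=cam("side")
draw(T,"t2.png",[],290,180,440,280,5);draw(S,"s2.png",[],250,100,410,260,4)
E
```

```text
time_s: 1.6
position: [0.5554, -0.2188, 0.2317]
tool_rot: [-2.003, 2.42, -0.001]
wrist_force: [0.9, 0.8, 0.4]
grip_width: 1.002
time_s: 1.77
position: [0.5556, -0.2187, 0.2311]
tool_rot: [2.002, -2.421, -0.0]
wrist_force: [-0.4, -1.3, -0.4]
grip_width: 0.999
[ 0.55557381 -0.21869696  0.23114632] (np.float64(169.1943935982534), array([-1.e-04,  0.e+00, -1.e+00])) [-4.80056426e-02  2.31764512e-01 -1.66658043e-01 -4.48299811e-05
 -1.17248365e+00 -1.40570378e-01]
```

View pics/t2.png

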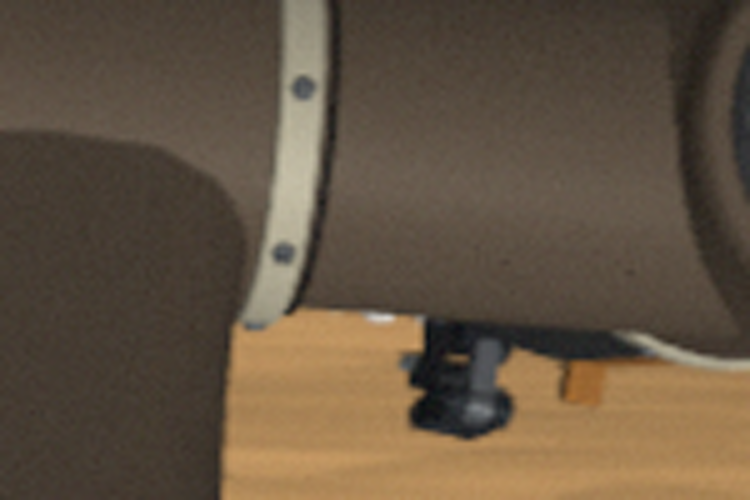

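View pics/s2.png

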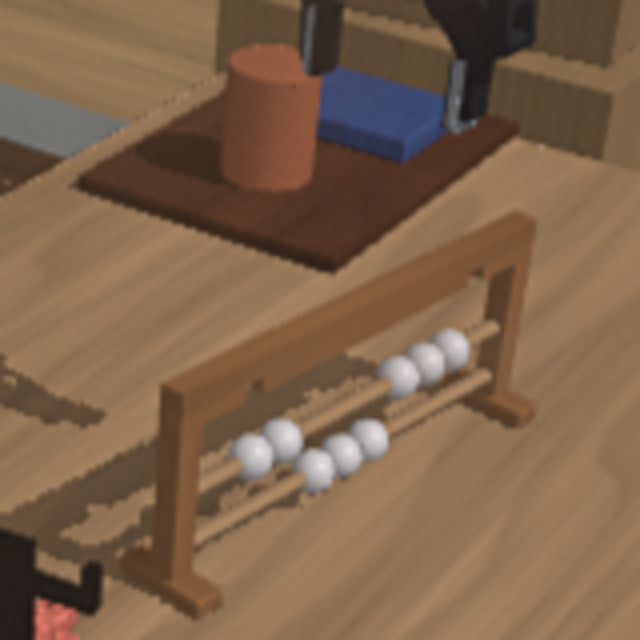

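```bash
python3 -m pendant '[[0,0,-20,0,0,0,1],[0,0,-20,0,0,0,1],[0,0,-20,0,0,0,1],[0,0,-20,0,0,0,1],[0,0,-20,0,0,0,1],[0,0,-20,0,0,0,1],[0,0,-10,0,0,0,1],[0,0,0,0,0,0,1],[0,0,0,0,0,0,1]]'
python3 - <<'E'
from h import *
S=cam("side");draw(S,"s3.png",[],250,100,410,260,4)
E
```

```text
time_s: 2.62
position: [0.5541, -0.2216, 0.1015]
tool_rot: [1.996, -2.425, -0.0]
wrist_force: [0.0, 0.4, 0.0]
grip_width: 0.999
```

View pics/s3.png

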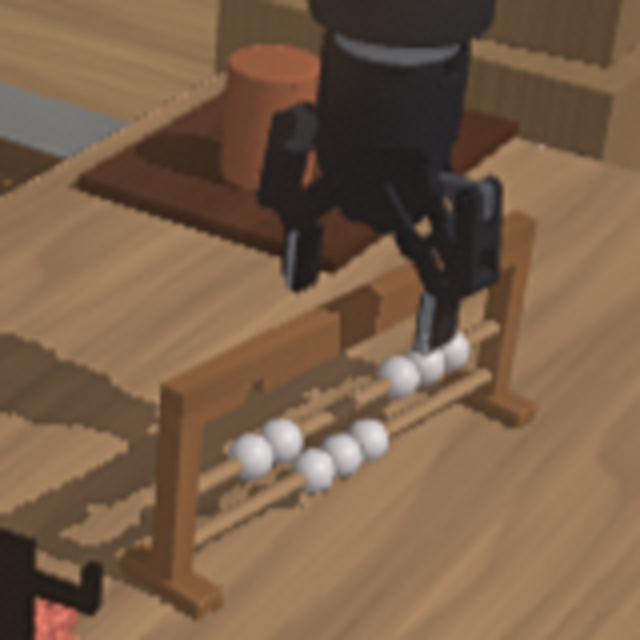

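```bash
python3 -m pendant '[[0,0,0,0,0,0,0.6],[0,0,0,0,0,0,0.4],[0,0,0,0,0,0,0.3],[0,0,0,0,0,0,0.2],[0,0,0,0,0,0,0.1],[0,0,0,0,0,0,0],[0,0,0,0,0,0,0],[0,0,0,0,0,0,0],[0,0,0,0,0,0,0],[0,0,0,0,0,0,0]]'
python3 - <<'E'
from h import *
s=robot.state();print(s["position"],jaw(s["tool_rot"]),s["wrist_force"],s["wrist_torque"],s["grip_width"])
S=cam("side");draw(S,"s4.png",[],250,100,410,260,4)
T=cam("top");draw(T,"t4.png",[],290,180,440,280,5)
E
```

```text
time_s: 3.5
position: [0.555, -0.2207, 0.1017]
tool_rot: [-1.998, 2.423, -0.001]
wrist_force: [1.2, 0.8, 3.3]
grip_width: 0.176
[ 0.55499691 -0.22066963  0.10168886] (np.float64(169.00986299472183), array([ 1.e-03, -2.e-04, -1.e+00])) [1.19416842 0.75496496 3.34412155] [ 0.31381897 -0.45664635  0.01151951] 0.1755078528033928
```

View pics/s4.png

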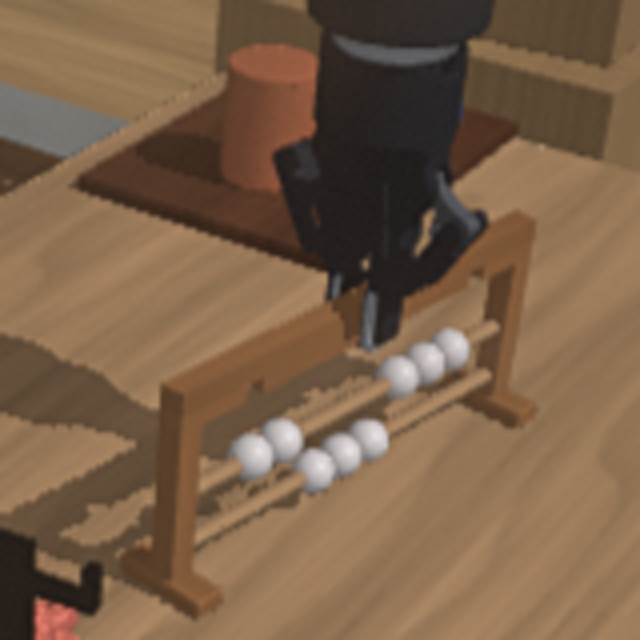

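View pics/t4.png

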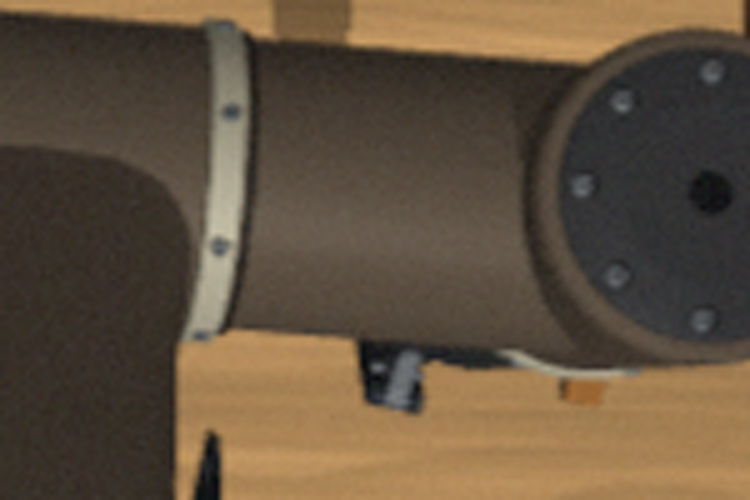

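```bash
python3 -m pendant '[[0,0,5,0,0,0,0],[0,0,10,0,0,0,0],[0,0,15,0,0,0,0],[0,0,20,0,0,0,0],[0,0,20,0,0,0,0],[0,0,20,0,0,0,0],[0,0,20,0,0,0,0],[0,0,10,0,0,0,0],[0,0,5,0,0,0,0],[0,0,5,0,0,0,0],[0,0,0,0,0,0,0],[0,0,0,0,0,0,0]]'
python3 - <<'E'
from h import *
s=robot.state();print(s["position"],jaw(s["tool_rot"]),s["wrist_force"],s["wrist_torque"],s["grip_width"])
S=cam("side");draw(S,"s5.png",[],250,60,410,240,4)
np.savez("S5.npz",f=S["frame"])
E
```

```text
time_s: 4.6
position: [0.5539, -0.2205, 0.2303]
tool_rot: [1.997, -2.424, -0.002]
wrist_force: [-0.1, 0.2, -3.3]
grip_width: 0.175
[ 0.55393808 -0.22050492  0.23029028] (np.float64(168.98519738563488), array([-1.5e-03,  5.0e-04, -1.0e+00])) [-0.06623091  0.16059804 -3.25533071] [ 0.00146562  0.039759   -0.02772165] 0.1745814729472374
```

View pics/s5.png

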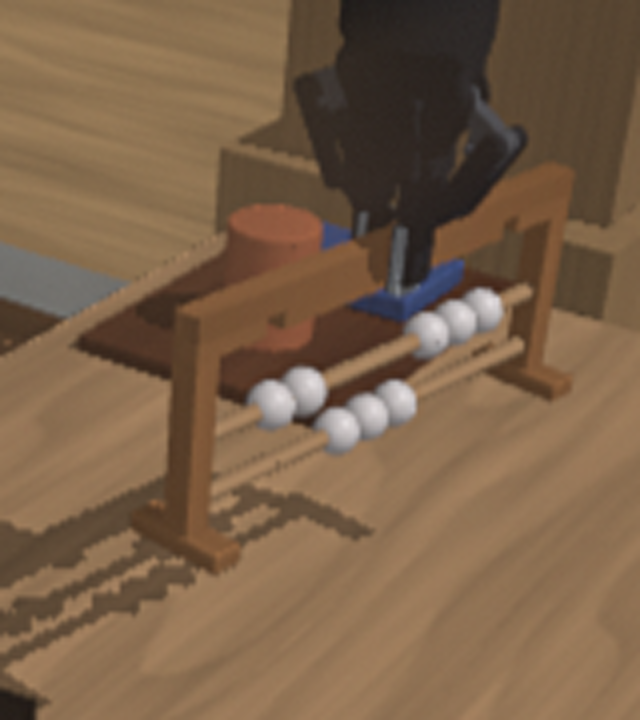

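Run:
```python
from h import *
S=cam("side"); s=lambda x,y:(250+x/4-.4,60+y/4-.4); o=128.6
F=[(S,s(574,173),(-8,-150,130+o)),(S,s(550,165),(8,-150,130+o)),(S,s(177,309),(8,150,130+o)),(S,s(220,571),(-30,152,o)),(S,s(240,548),(-30,132,12+o)),(S,s(571,378),(-30,-152,12+o)),(S,s(132,518),(30,152,12+o)),(S,s(278,310),(-8,95,116+o)),(S,s(513,217),(-8,-95,116+o))]
p,r=fit(F,[.554,-.22,-.19]);print("frame",p,np.degrees(p[2]),r.tolist())
```

```text
frame [ 0.55410113 -0.22082499 -0.18693062] -10.710335321889156 [[0.0, -0.6], [-0.0, -0.6], [-0.1, 0.4], [-1.0, 2.2], [1.3, -0.8], [0.8, -0.6], [-0.3, -1.4], [0.0, 1.6], [-0.4, 0.5]]
```

```bash
python3 -m pendant '[[-10,0,0,0,0,1,0],[-20,0,0,0,0,1.5,0],[-30,0,0,0,0,1.5,0],[-30,10,0,0,0,1.5,0],[-24,20,0,0,0,1.5,0],[-10,25,0,0,0,1.5,0],[0,30,0,0,0,1.5,0],[0,30,0,0,0,1.5,0],[0,30,0,0,0,1.5,0],[0,30,0,0,0,1.5,0],[0,30,0,0,0,1.5,0],[0,30,0,0,0,1.1,0]]'
python3 -m pendant '[[0,30,0,0,0,0,0],[0,30,0,0,0,0,0],[0,30,0,0,0,0,0],[0,30,0,0,0,0,0],[0,25,0,0,0,0,0],[0,18,0,0,0,0,0],[0,12,0,0,0,0,0],[0,5,0,0,0,0,0],[0,3,0,0,0,0,0],[0,0,0,0,0,0,0],[0,0,0,0,0,0,0]]'
python3 - <<'E'
from h import *
s=robot.state();print(s["position"],jaw(s["tool_rot"]),s["wrist_force"],s["wrist_torque"],s["grip_width"],s["q"])
S=cam("side");cv2.imwrite("pics/s6.png",S["frame"]);T=cam("top");cv2.imwrite("pics/t6.png",T["frame"])
E
```

```text
time_s: 5.7
position: [0.4294, 0.0153, 0.2311]
tool_rot: [2.338, -2.098, -0.0]
wrist_force: [1.1, -1.5, -4.9]
grip_width: 0.171
time_s: 6.62
position: [0.4303, 0.1965, 0.2312]
tool_rot: [2.336, -2.1, -0.0]
wrist_force: [-0.6, -0.2, -4.5]
grip_width: 0.177
[0.43030343 0.19647353 0.23118671] (np.float64(-173.93260830872114), array([-3.e-04, -3.e-04, -1.e+00])) [-0.60604153 -0.2131782  -4.53154825] [ 0.01175573 -0.00204617 -0.0006519 ] 0.17668420822394643 [ 8.45783814e-01  2.05557587e-02 -4.15429565e-01 -3.57639925e-05
 -1.13530027e+00 -7.39872698e-01]
```

View pics/s6.png

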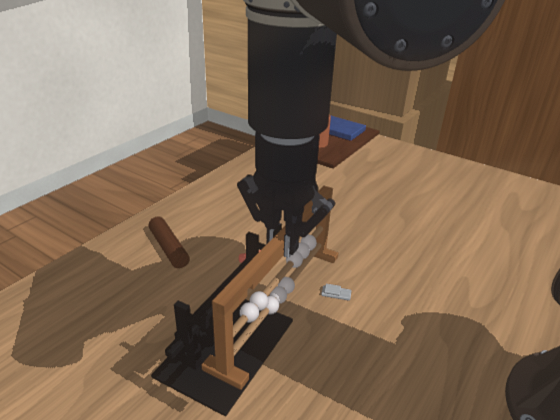

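View pics/t6.png

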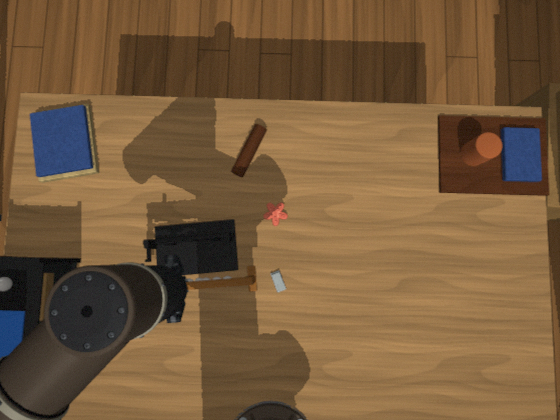

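```bash
python3 -m pendant '[[0,0,-10,0,0,0.5,0],[0,0,-15,0,0,0,0],[0,0,-15,0,0,0,0],[0,0,-15,0,0,0,0],[0,0,-7,0,0,0,0],[0,0,-3,0,0,0,0],[0,0,0,0,0,0,0],[0,0,0,0,0,0,0]]'
python3 - <<'E'
from h import *
s=robot.state();print(s["position"],jaw(s["tool_rot"]),s["wrist_force"])
S=cam("side");draw(S,"s7.png",[],145,210,345,400,4,2.)
E
```

```text
time_s: 7.38
position: [0.4309, 0.1975, 0.1668]
tool_rot: [-2.345, 2.089, -0.0]
wrist_force: [0.1, 0.4, -3.2]
grip_width: 0.176
[0.43086441 0.19746943 0.16677693] (np.float64(-173.39770818385398), array([ 6.e-04,  3.e-04, -1.e+00])) [ 0.06321673  0.36963768 -3.19812433]
```

View pics/s7.png

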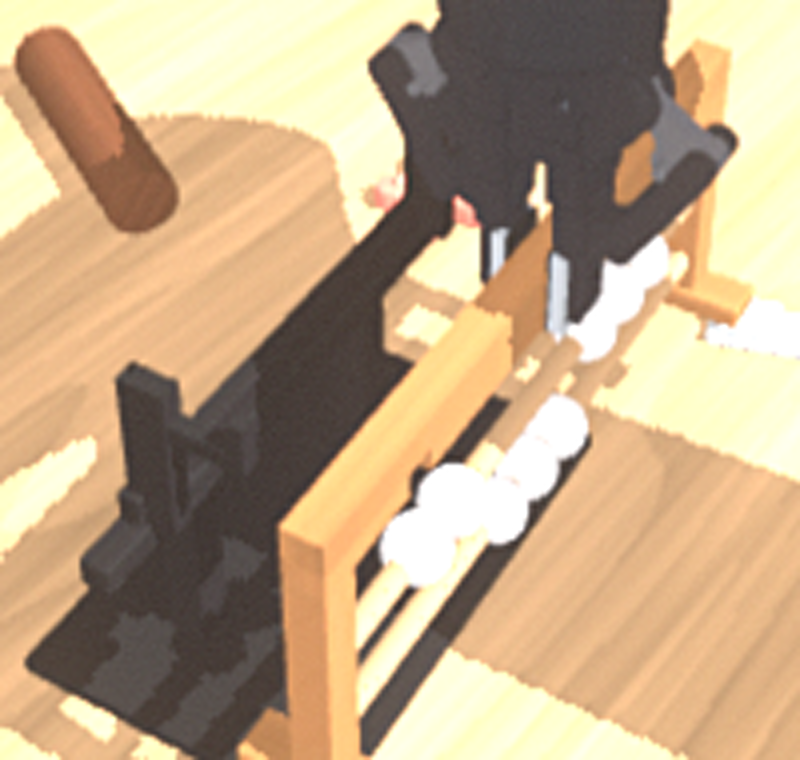

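```bash
python3 -m pendant '[[5,0.6,0,0,0,0,0],[8,1,0,0,0,0,0],[8,1,0,0,0,0,0],[8,1,0,0,0,0,0],[6,0.8,0,0,0,0,0],[3,0.4,0,0,0,0,0],[2,0.2,0,0,0,0,0]]'
python3 -m pendant '[[4,0.5,0,0,0,0,0],[6,0.8,0,0,0,0,0],[6,0.8,0,0,0,0,0],[6,0.8,0,0,0,0,0],[6,0.8,0,0,0,0,0],[5,0.5,0,0,0,0,0],[4,0.5,0,0,0,0,0],[2,0.2,0,0,0,0,0],[0,0,0,0,0,0,0],[0,0,0,0,0,0,0]]'
python3 - <<'E'
from h import *
s=robot.state();print(s["position"],jaw(s["tool_rot"]),s["wrist_force"],s["wrist_torque"])
S=cam("side");draw(S,"s8.png",[],145,210,345,400,4,2.5)
E
```

```text
time_s: 8.02
position: [0.4711, 0.2023, 0.166]
tool_rot: [2.344, -2.09, -0.0]
wrist_force: [0.4, 0.1, -4.1]
grip_width: 0.177
time_s: 8.85
position: [0.5094, 0.2071, 0.1662]
tool_rot: [2.345, -2.09, -0.0]
wrist_force: [-0.4, -0.3, -4.4]
grip_width: 0.176
[0.5093721  0.20712882 0.16615373] (np.float64(-173.41686934202872), array([-4.e-04, -2.e-04, -1.e+00])) [-0.43011471 -0.25534512 -4.35335066] [-0.02489032  0.04163498  0.0381221 ]
```

View pics/s8.png

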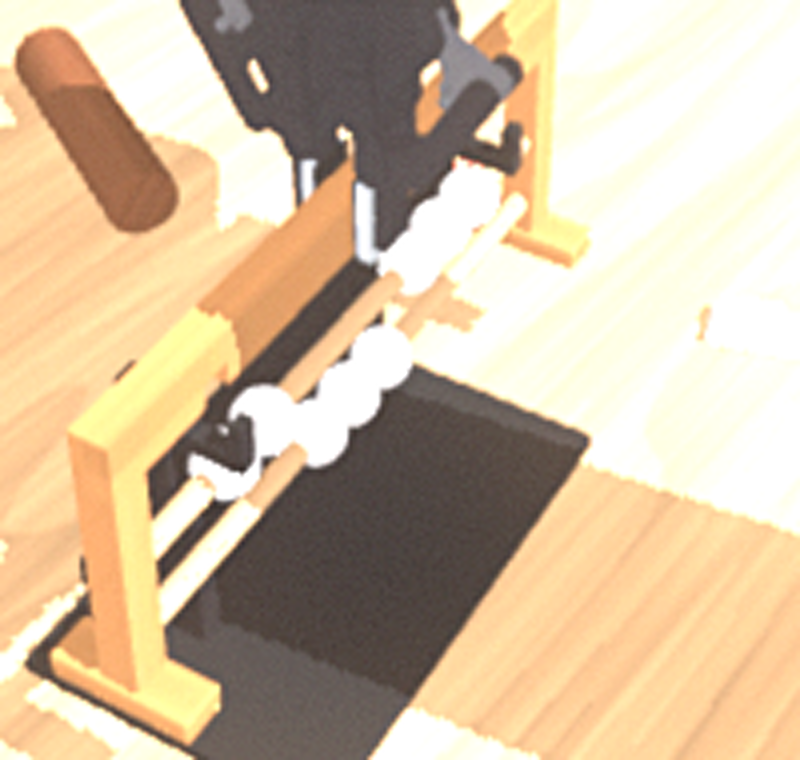

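Run:
```python
from h import *
S=cam("side");T=cam("top")
draw(S,"a1.png",[],155,285,235,355,10,1.5)
draw(S,"a2.png",[],235,220,305,280,10,1.5)
draw(T,"a3.png",[],130,220,260,290,6,1.5)
```

```text
(no output)
```

View pics/a1.png

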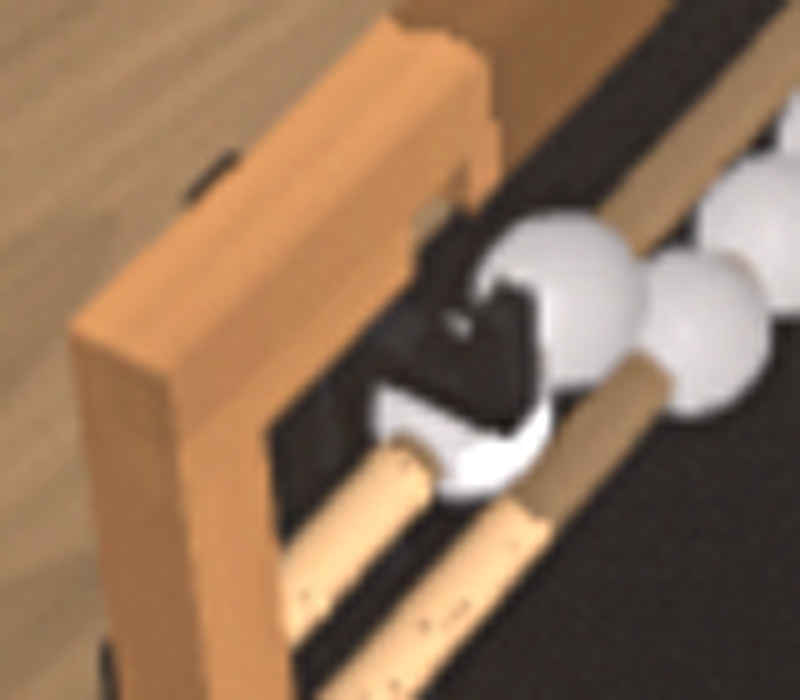

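View pics/a2.png

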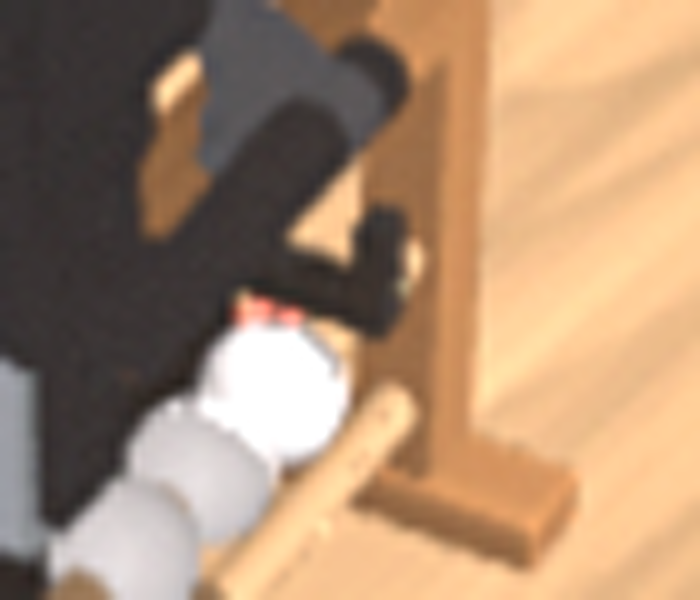

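View pics/a3.png

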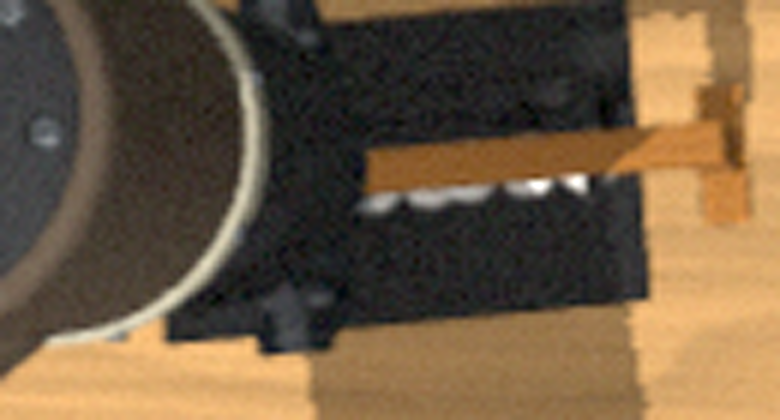

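Run:
```python
from h import *
S=cam("side");T=cam("top")
z1=lambda x,y:(235+x/12-.5,225+y/12-.5); z3=lambda x,y:(135+x/14-.5,232+y/14-.5); a1=lambda x,y:(155+x/10-.5,285+y/10-.5)
G=[(S,z1(430,200),(-13,-91,164)),(S,z1(455,183),(-13,-99,164)),(S,z1(489,197),(-19,-99,164)),(S,z1(460,342),(-19,-91,142)),(S,z1(478,325),(-19,-99,142)),
(T,z3(147,410),(-19,99,164)),(T,z3(222,408),(-19,91,142)),(T,z3(170,300),(-3,99,150)),(S,a1(510,432),(-19,99,142)),(S,a1(545,392),(-19,91,142)),(S,a1(537,293),(-19,91,164)),(S,a1(508,275),(-13,91,164))]
for sel,nm in((G,"all"),([g for g in G if g[0] is S],"side"),([g for g in G if g[2][1]>0],"left")):
    h,r=fit(sel,[.5095,.2072,.115]);print(nm,h,np.degrees(h[2]),r.tolist())
h,_=fit(G,[.5095,.2072,.115])
p=np.array([.5094,.2071,np.radians(6.6)])
fr=[(tuple(np.add(a,(0,0,64.5))),tuple(np.add(b,(0,0,64.5)))) for a,b in FRAME+box(-8,8,88.5,101.5,106,116)+box(-8,8,-101.5,-88.5,106,116)]
draw(S,"b1.png",[(h,HOOKS(0),(0,0,255)),(p,fr,(0,255,0))],145,220,305,370,5,1.5)
draw(S,"b2.png",[(h,HOOKS(0),(0,0,255)),(p,fr,(0,255,0))],155,285,235,355,10,1.5)
```

```text
all [0.50987907 0.20564617 0.11407851] 6.536217369870815 [[-0.6, 1.0], [-0.3, -0.1], [0.1, -0.1], [-0.2, 1.0], [0.6, -0.2], [1.2, -0.0], [2.2, -0.2], [1.1, 1.1], [0.0, 0.8], [-0.1, 1.0], [-0.0, -0.6], [-0.8, -0.4]]
side [0.51008344 0.20505982 0.11473473] 6.573815777229812 [[-0.5, 0.8], [-0.2, -0.3], [0.2, -0.3], [-0.1, 0.8], [0.7, -0.4], [0.3, 0.5], [0.1, 0.7], [0.2, -0.9], [-0.6, -0.7]]
left [0.50713986 0.20532835 0.08637418] 4.948875690237524 [[0.9, 0.0], [2.0, -0.1], [1.1, 1.1], [-0.2, 1.0], [-0.1, 1.3], [-0.1, -0.3], [-0.8, -0.2]]
```

View pics/b1.png

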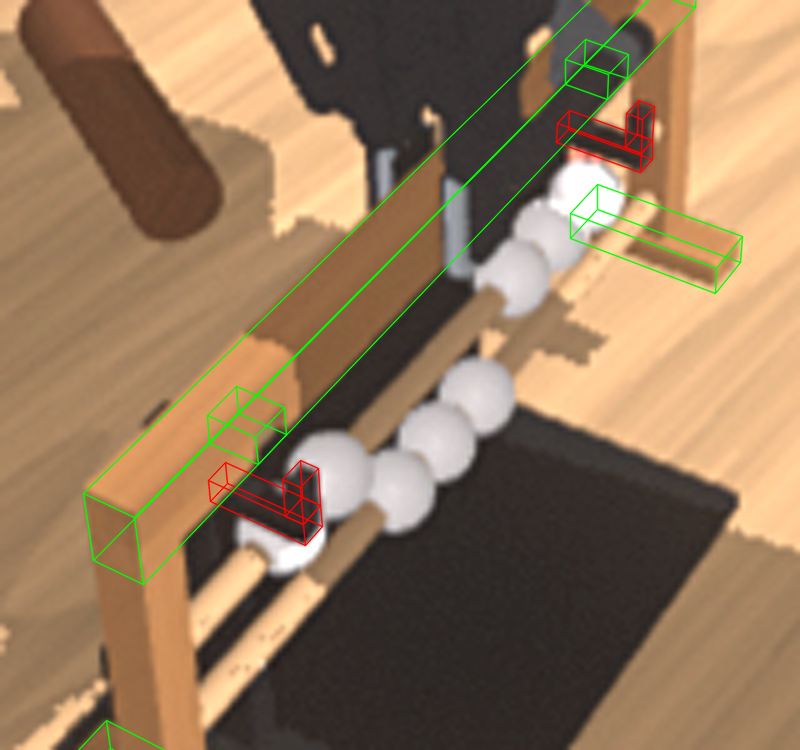

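View pics/b2.png

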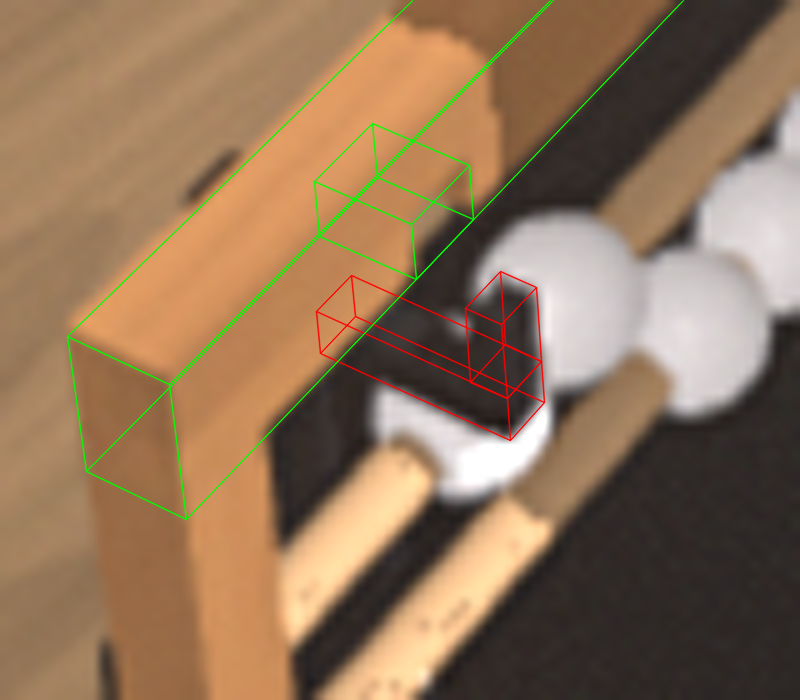

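```bash
python3 -m pendant '[[0.2,-1.5,-2,0,0,0,0],[0,0,-4,0,0,0,0],[0,0,-4,0,0,0,0],[0,0,-3,0,0,0,0],[0,0,-2,0,0,0,0],[0,0,-1,0,0,0,0],[0,0,0,0,0,0,0],[0,0,0,0,0,0,0]]'
python3 - <<'E'
from h import *
s=robot.state();print(s["position"],jaw(s["tool_rot"]),s["wrist_force"],s["wrist_torque"])
S=cam("side");draw(S,"c1.png",[],155,285,235,355,10,1.5)
E
```

```text
time_s: 9.77
position: [0.5097, 0.2058, 0.1503]
tool_rot: [2.346, -2.09, 0.0]
wrist_force: [0.2, 0.3, -4.2]
grip_width: 0.177
[0.50974238 0.20576065 0.1502824 ] (np.float64(-173.4025831042553), array([-0.e+00, -1.e-04, -1.e+00])) [ 0.15523131  0.33939531 -4.15282186] [ 0.02544412  0.00165416 -0.01436037]
```

View pics/c1.png

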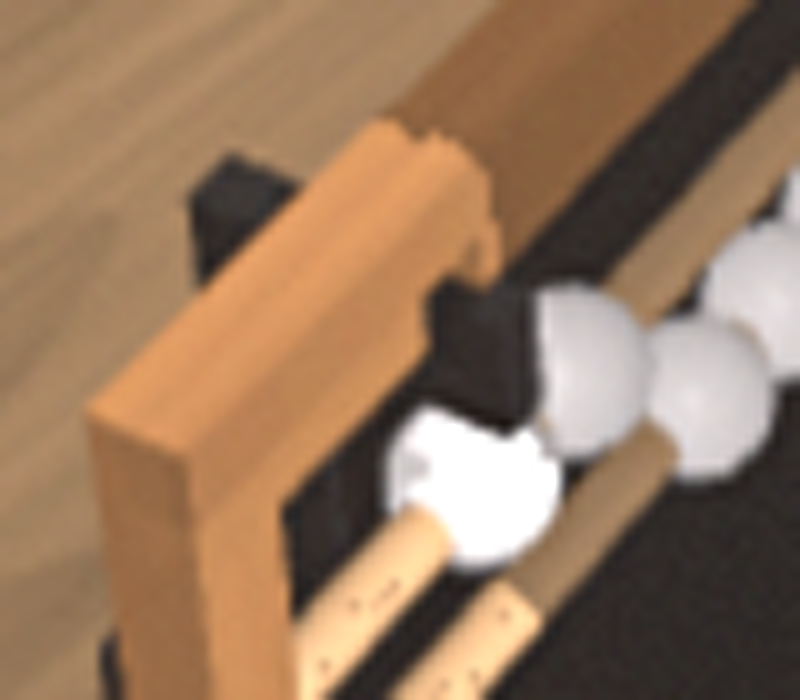

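```bash
python3 -m pendant '[[0,0,-1,0,0,0,0],[0,0,-1,0,0,0,0],[0,0,-1,0,0,0,0],[0,0,-1,0,0,0,0],[0,0,0,0,0,0,0]]'
python3 -m pendant '[[0,0,-0.5,0,0,0,0],[0,0,-0.5,0,0,0,0],[0,0,-0.5,0,0,0,0],[0,0,0,0,0,0,0]]'
python3 - <<'E'
from h import *
s=robot.state();print(s["position"],jaw(s["tool_rot"]),s["wrist_force"],s["wrist_torque"])
E
```

```text
time_s: 10.23
position: [0.5095, 0.2057, 0.146]
tool_rot: [2.345, -2.09, -0.0]
wrist_force: [-0.2, 0.2, -4.6]
grip_width: 0.176
time_s: 10.57
position: [0.5096, 0.2057, 0.1447]
tool_rot: [2.345, -2.09, -0.0]
wrist_force: [-0.3, 0.2, -4.8]
grip_width: 0.18
[0.50962055 0.20572235 0.14467766] (np.float64(-173.40983814424374), array([-1.e-04, -0.e+00, -1.e+00])) [-0.31615159  0.15867407 -4.76124515] [-0.00140416 -0.02253874  0.00511643]
```

```bash
python3 -m pendant '[[0,0,-0.5,0,0,0,0],[0,0,-0.5,0,0,0,0],[0,0,0,0,0,0,0]]'
python3 -m pendant '[[0,0,-0.5,0,0,0,0],[0,0,-0.5,0,0,0,0],[0,0,0,0,0,0,0]]'
python3 -m pendant '[[0,0,-0.5,0,0,0,0],[0,0,-0.5,0,0,0,0],[0,0,0,0,0,0,0]]'
python3 - <<'E'
from h import *
s=robot.state();print(s["position"],jaw(s["tool_rot"]),s["wrist_force"],s["wrist_torque"])
S=cam("side");draw(S,"c2.png",[],155,285,235,355,10,1.5);draw(S,"c3.png",[],235,220,305,280,10,1.5)
E
```

```text
time_s: 10.82
position: [0.5096, 0.2057, 0.1437]
tool_rot: [2.345, -2.09, -0.0]
wrist_force: [0.3, -0.8, -4.6]
grip_width: 0.178
time_s: 11.07
position: [0.5096, 0.2057, 0.1427]
tool_rot: [2.345, -2.09, -0.0]
wrist_force: [-0.8, -1.2, -5.0]
grip_width: 0.178
time_s: 11.32
position: [0.5096, 0.2057, 0.1417]
tool_rot: [2.345, -2.09, -0.0]
wrist_force: [-0.3, 0.1, -4.2]
grip_width: 0.177
[0.50962284 0.20569273 0.14168201] (np.float64(-173.4103109079895), array([-1.e-04, -1.e-04, -1.e+00])) [-0.26584206  0.06998807 -4.1849763 ] [ 0.01460147 -0.00699128 -0.05425198]
```

View pics/c2.png

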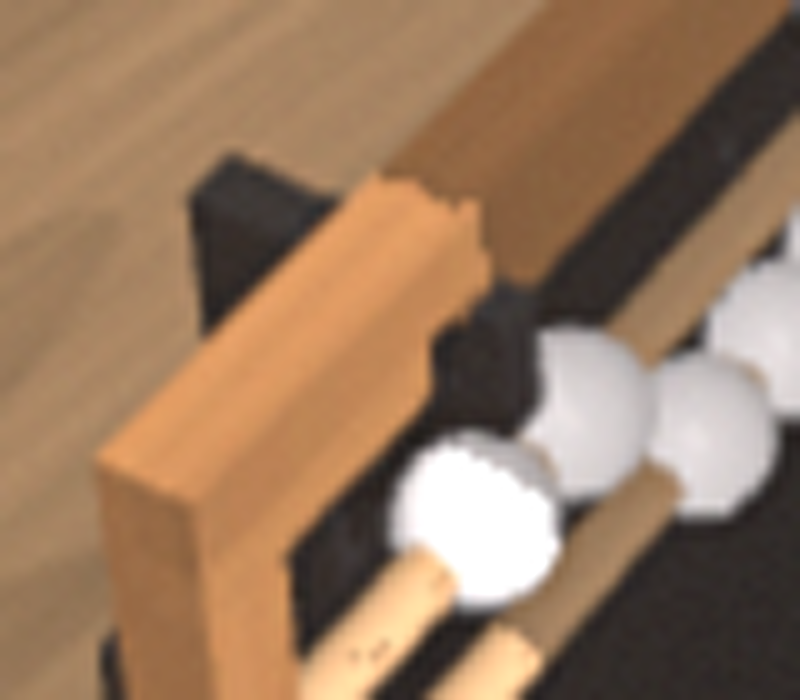

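View pics/c3.png

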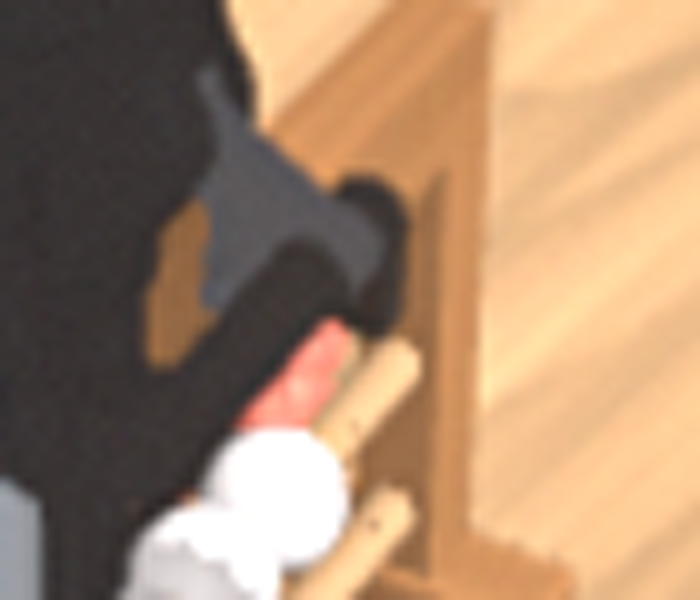

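```bash
python3 -m pendant '[[0,0,-0.5,0,0,0,0],[0,0,-0.5,0,0,0,0],[0,0,-0.5,0,0,0,0],[0,0,-0.5,0,0,0,0],[0,0,0,0,0,0,0]]'
python3 -m pendant '[[0,0,-0.5,0,0,0,0],[0,0,-0.5,0,0,0,0],[0,0,-0.5,0,0,0,0],[0,0,0,0,0,0,0]]'
python3 -m pendant '[[0,0,-0.5,0,0,0,0],[0,0,-0.5,0,0,0,0],[0,0,0,0,0,0,0]]'
python3 - <<'E'
from h import *
s=robot.state();print(s["position"],jaw(s["tool_rot"]),s["wrist_force"],s["wrist_torque"])
E
```

```text
time_s: 11.78
position: [0.5096, 0.2057, 0.1396]
tool_rot: [2.345, -2.09, -0.0]
wrist_force: [0.4, 0.4, -4.1]
grip_width: 0.169
time_s: 12.12
position: [0.5096, 0.2057, 0.1382]
tool_rot: [2.345, -2.09, -0.0]
wrist_force: [-0.2, -0.0, -4.9]
grip_width: 0.179
time_s: 12.37
position: [0.5096, 0.2057, 0.1372]
tool_rot: [2.345, -2.09, -0.0]
wrist_force: [0.3, -0.7, -5.2]
grip_width: 0.177
[0.50961383 0.20570123 0.13718782] (np.float64(-173.40465437392828), array([-1.e-04, -1.e-04, -1.e+00])) [ 0.28714559 -0.7253875  -5.24682015] [-0.00432975  0.01638788 -0.01268635]
```

```bash
python3 -m pendant '[[0,0,-0.5,0,0,0,0],[0,0,-0.3,0,0,0,0],[0,0,0,0,0,0,0]]'
python3 -m pendant '[[0,0,-0.3,0,0,0,0],[0,0,-0.3,0,0,0,0],[0,0,0,0,0,0,0]]'
python3 -m pendant '[[0,0,-0.3,0,0,0,0],[0,0,-0.2,0,0,0,0],[0,0,0,0,0,0,0]]'
python3 - <<'E'
from h import *
s=robot.state();print(s["position"],jaw(s["tool_rot"]),s["wrist_force"],s["wrist_torque"])
E
```

```text
time_s: 12.62
position: [0.5096, 0.2057, 0.1364]
tool_rot: [2.345, -2.09, -0.0]
wrist_force: [0.1, -0.3, -4.9]
grip_width: 0.175
time_s: 12.87
position: [0.5096, 0.2057, 0.1358]
tool_rot: [2.345, -2.09, -0.0]
wrist_force: [-0.7, -0.3, -4.2]
grip_width: 0.176
time_s: 13.12
position: [0.5097, 0.2058, 0.1356]
tool_rot: [-2.345, 2.09, -0.0]
wrist_force: [-0.8, -0.9, -1.6]
grip_width: 0.178
[0.50971304 0.20577853 0.13564991] (np.float64(-173.40214836203768), array([ 2.e-04,  1.e-04, -1.e+00])) [-0.79172221 -0.8828646  -1.58948497] [-0.10238695  0.46236956  0.06026241]
```

```bash
python3 -m pendant '[[0,0,-0.2,0,0,0,0],[0,0,0,0,0,0,0],[0,0,0,0,0,0,0]]'
python3 - <<'E'
from h import *
s=robot.state();print(s["position"],jaw(s["tool_rot"]),s["wrist_force"],s["wrist_torque"])
S=cam("side");draw(S,"d2.png",[],155,285,235,355,10,1.5);T=cam("top");draw(T,"d3.png",[],130,200,260,300,6,1.5)
s=robot.state();print(s["position"],s["wrist_force"],s["wrist_torque"])
E
```

```text
time_s: 13.37
position: [0.5097, 0.2057, 0.1356]
tool_rot: [-2.345, 2.09, -0.0]
wrist_force: [-3.7, -1.3, 2.7]
grip_width: 0.18
[0.50972626 0.20573748 0.13561954] (np.float64(-173.40021089590607), array([ 3.e-04,  1.e-04, -1.e+00])) [-3.73959128 -1.26057444  2.68417933] [-0.2214968   1.11318083  0.00986917]
[0.50973477 0.20576218 0.13559163] [-3.93834906 -0.84408296  4.21095255] [-0.29871323  1.26766529 -0.02975503]
```

View pics/d2.png

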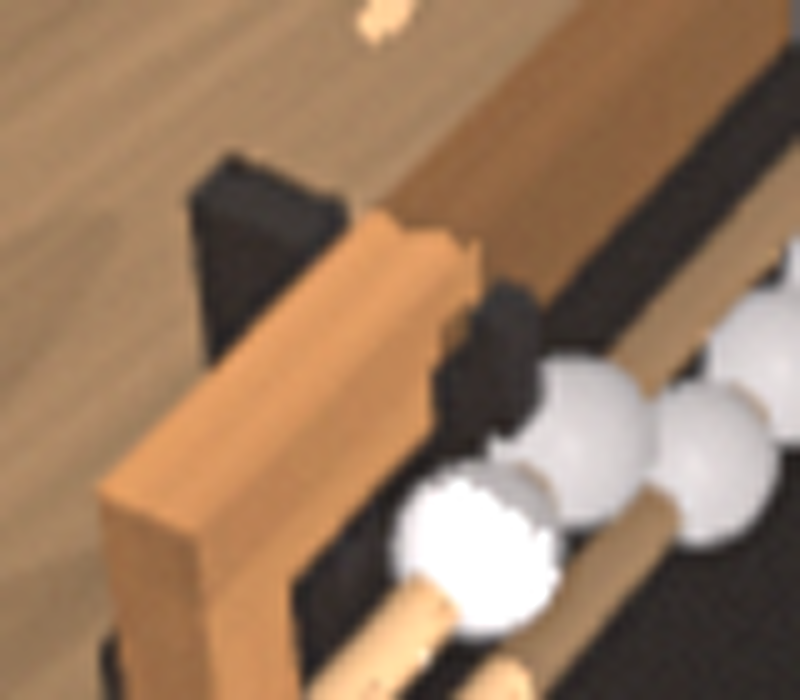

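View pics/d3.png

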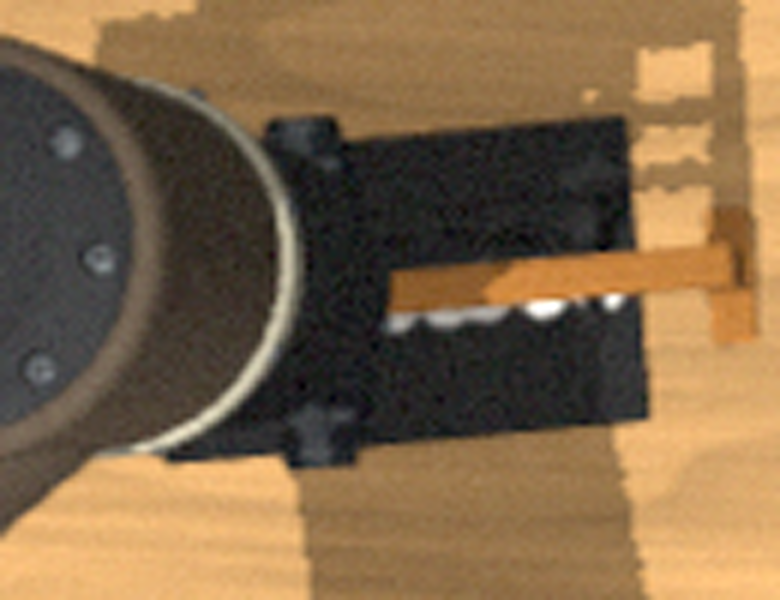

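```bash
python3 -m pendant '[[0,0,0.4,0,0,0,0],[-0.5,0,0,0,0,0,0],[-0.5,0,0,0,0,0,0],[0,0,0,0,0,0,0]]'
python3 - <<'E'
from h import *
s=robot.state();print(s["position"],jaw(s["tool_rot"]),s["wrist_force"],s["wrist_torque"])
E
python3 -m pendant '[[0,0,-0.2,0,0,0,0],[0,0,0,0,0,0,0],[0,0,0,0,0,0,0]]'
python3 - <<'E'
from h import *
s=robot.state();print(s["position"],jaw(s["tool_rot"]),s["wrist_force"],s["wrist_torque"])
E
```

```text
time_s: 13.8
position: [0.5091, 0.206, 0.1356]
tool_rot: [-2.345, 2.089, -0.001]
wrist_force: [1.8, -0.6, -1.0]
grip_width: 0.178
[0.50914386 0.20598871 0.1356342 ] (np.float64(-173.39932622514615), array([ 9.e-04,  4.e-04, -1.e+00])) [ 1.75710517 -0.56702384 -0.98123432] [-0.09049502 -0.58428822  0.03771241]
time_s: 14.05
position: [0.5091, 0.206, 0.1357]
tool_rot: [-2.345, 2.089, -0.001]
wrist_force: [2.7, -1.5, 0.3]
grip_width: 0.175
[0.50913815 0.20599336 0.13566437] (np.float64(-173.39298275732256), array([ 9.e-04,  4.e-04, -1.e+00])) [ 2.69996558 -1.47559061  0.26962862] [-0.06713416 -0.80360128 -0.02165163]
```

```bash
python3 -m pendant '[[0,0,-0.1,0,0,0,0],[0,0,0,0,0,0,0],[0,0,0,0,0,0,0],[0,0,0,0,0,0,0]]'
python3 - <<'E'
from h import *
s=robot.state();print(s["position"],s["wrist_force"],s["wrist_torque"])
S=cam("side");p=[s["position"][0],s["position"][1],np.radians(6.6)];o=34
fr=[(tuple(np.add(a,(0,0,o))),tuple(np.add(b,(0,0,o)))) for a,b in FRAME]
draw(S,"e1.png",[(p,fr,(0,255,0))],145,215,305,365,5,1.5)
E
```

```text
time_s: 14.38
position: [0.5091, 0.206, 0.1356]
tool_rot: [-2.345, 2.089, -0.001]
wrist_force: [3.0, -0.4, 1.5]
grip_width: 0.178
[0.50911163 0.20598931 0.13561661] [ 2.96276974 -0.42934129  1.48431288] [-0.1473002  -1.19020075 -0.02510587]
```

View pics/e1.png

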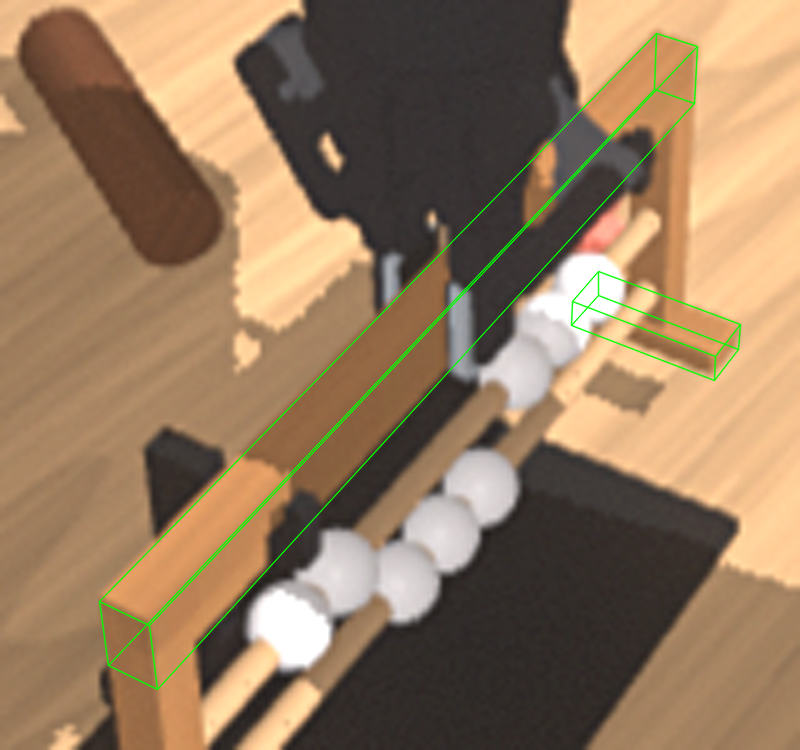

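```bash
python3 -m pendant '[[0.5,0,0,0,0,0,0],[0,0,0,0,0,0,0],[0,0,0,0,0,0,0]]'
python3 -m pendant '[[0,0,0,0,0,0,0.25],[0,0,0,0,0,0,0.3],[0,0,0,0,0,0,0.4],[0,0,0,0,0,0,0.6],[0,0,0,0,0,0,0.8],[0,0,0,0,0,0,1],[0,0,0,0,0,0,1],[0,0,0,0,0,0,1],[0,0,0,0,0,0,1]]'
python3 - <<'E'
from h import *
s=robot.state();print(s["position"],s["wrist_force"],s["wrist_torque"])
S=cam("side");draw(S,"f1.png",[],145,215,305,365,5,1.5);T=cam("top");draw(T,"f2.png",[],130,200,260,300,6,1.5)
E
```

```text
time_s: 14.68
position: [0.5091, 0.206, 0.1356]
tool_rot: [-2.345, 2.09, 0.0]
wrist_force: [-0.8, -0.0, 5.6]
grip_width: 0.176
time_s: 15.43
position: [0.5091, 0.2057, 0.1353]
tool_rot: [2.345, -2.09, -0.0]
wrist_force: [0.4, -0.6, -0.9]
grip_width: 1.0
[0.50914807 0.20571502 0.13528633] [ 0.40054478 -0.55617692 -0.88418969] [ 0.02031748  0.02882114 -0.01268193]
```

View pics/f1.png

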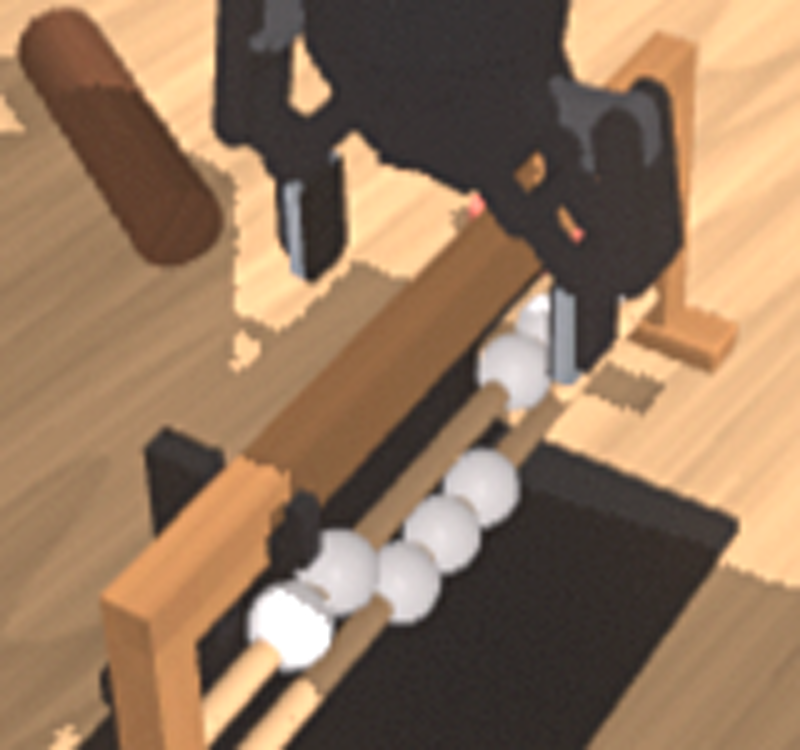

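Released, and the frame did not move. The fingers are clear on both sides, so I'll go straight up.

```bash
python3 -m pendant '[[0,0,5,0,0,0,1],[0,0,10,0,0,0,1],[0,0,15,0,0,0,1],[0,0,20,0,0,0,1],[0,0,20,0,0,0,1],[0,0,20,0,0,0,1],[0,0,20,0,0,0,1],[0,0,15,0,0,0,1],[0,0,10,0,0,0,1],[0,0,0,0,0,0,1],[0,0,0,0,0,0,1]]'
python3 -m pendant '[[-5,-10,0,0,0,0,1],[-8,-20,0,0,0,0,1],[-8,-30,0,0,0,0,1],[-8,-30,0,0,0,0,1],[-8,-30,0,0,0,0,1],[-8,-30,0,0,0,0,1],[-8,-30,0,0,0,0,1],[0,-30,0,0,0,0,1],[0,-20,0,0,0,0,1],[0,-10,0,0,0,0,1],[0,0,0,0,0,0,1],[0,0,0,0,0,0,1]]'
python3 - <<'E'
from h import *
S=cam("side");draw(S,"g1.png",[],145,190,345,380,4,1.4);T=cam("top");draw(T,"g2.png",[],130,180,260,300,6,1.5)
E
```

```text
time_s: 16.45
position: [0.5091, 0.2058, 0.2706]
tool_rot: [-2.345, 2.089, 0.0]
wrist_force: [0.0, -0.4, -1.2]
grip_width: 1.002
time_s: 17.45
position: [0.4556, -0.0346, 0.2696]
tool_rot: [2.343, -2.091, -0.001]
wrist_force: [0.3, 0.6, -0.3]
grip_width: 0.998
```

View pics/g1.png

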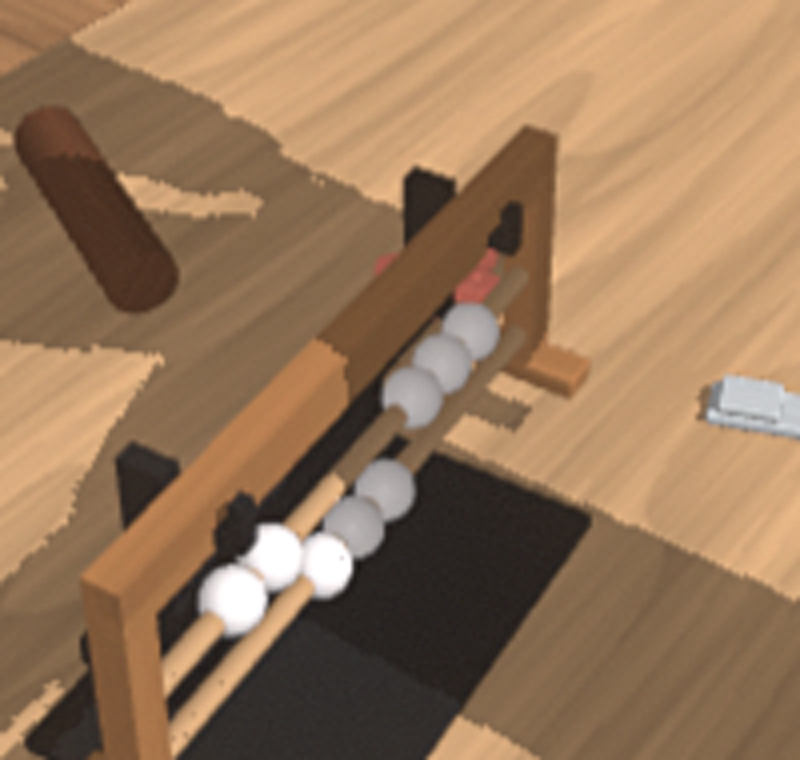

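View pics/g2.png

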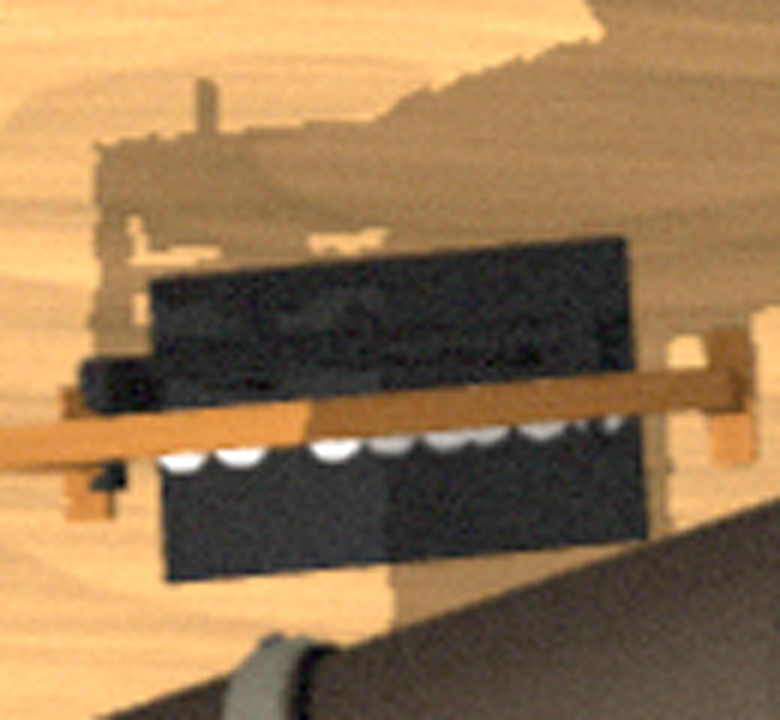

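The frame hangs level. Both hook tips show in front of the rail, left at (238,525) and right at (508,228) in the side crop, with their arms in the notches. The bystanders look undisturbed.

```bash
python3 -c "
from plant import robot
print(robot.job_done(), robot.state()['time_s'])"
```

```text
the job is handed in; nothing more can be done
the job is handed in; nothing more can be done
```

The bead frame is hanging on both hooks of the stand, released, and the job is handed in after about 17.6 s of the 64 s.

- **Pick-up and alignment:** I pinched the frame by the middle of its rail, lifted it and brought it in level over the hook tips. From the camera images the hook bar sits about 11 mm to the −y side of the stand's middle. I corrected 1.5 mm sideways before lowering.
- **Seating:** Lowering in small steps, I felt no contact at the height where an unseated rail would have stopped. Contact came at a tool height of 0.1357 m, the height expected for a fully seated frame. While still holding it, I let it bear on the hooks with up to roughly 10 N by the wrist reading, under the 25 N limit.
- **Sideways force:** While it was bearing I saw 3–4 N along x. It changed sign when I moved 1 mm back, so I took it for friction on the hook arms and relaxed it before letting go.
- **Last checks:** With the frame held on the hooks, its outline in the side image matched the seated height at both ends. After release it stayed put, hanging level with both hook arms in their notches. The rainstick, fidget slider and star looked undisturbed in the pictures, and the gripper was clear of everything.

I did not measure the bystanders' positions numerically. The right notch was partly hidden by the gripper during lowering, so I only saw it directly after release. No check failed or disagreed.

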